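# Open the combination lock and hold it up

## Task

With the scribe from the wooden stand, push in the recessed red button on the combination lock until it clicks and stays down, then put the scribe back in its stand. Now turn the black dial clockwise, click by click, to the notch where its white pointer meets the red mark, pull the shackle all the way out while the lock is still in its cradle, and lift the open lock at least a hand's breadth (10 cm) clear of the cradle. Finish holding it up in the gripper, still and open; do not poke the button with the fingers.

Things in the scene. Friction and masses are not known exactly. Their poses are not given: they have to be found in the camera images.
- lock_center (a point): centre of the lock, an aluminium block 92 x 64 x 30 mm lying face up (+z) in its cradle, loose, about 0.25 kg in all. Its x axis is the lock's length: the shackle leaves the -x end, the button is near the +x end
- cradle: wooden service tray fixed to the blue table, 104 x 80 mm, origin at the centre of its underside, x along the lock's length; floor 16 mm up, rims 25 mm (sides) and 24 mm (ends) up, about 2 mm play round the lock. The shackle sticks out past its -x end over the bare table
- button_top (a point): centre of the top face of the red spring button (14 mm across); at rest it lies 6 mm down in a round steel-lined recess 18 mm wide in the lock's face (its rim stands 1 mm proud). Pressed straight down 6 mm with about 5 N it clicks past a catch and stays down
- button (a joint): travel of the red button: 0 at rest, 0.006 m fully in (it stays at about 0.006)
- dial_grip (a point): middle of the dial's bar grip, on the dial's axis (vertical): a black bar 12 mm wide, 38 mm long, 22 mm high, its top 11 mm above this point, on a round skirt 47 mm across and 5 mm thick whose top is 10 mm below this point and 5 mm above the lock's face. The bar lies along this point's x axis; its white pointer is at the -x end
- dial (a joint): dial angle in rad, growing anticlockwise seen from above; 0 = white pointer at the red mark, where alone the shackle is free. It clicks every 0.393 rad (about 0.1 Nm) and settles into the notches; with the button still up it is blocked at about 0.3. It starts two or three clicks anticlockwise of the mark and turns no further clockwise than -0.3
- shackle_bow (a point): middle of the shackle's crossbar, a steel bar 8 mm thick running along this point's y axis (straight for 30 mm), at the lock's mid height. Between the bar and the lock the U is 45 mm wide inside and, shut, 40 mm deep. It pulls out along -x of this point
- shackle (a joint): how far the shackle is pulled out: 0 shut, 0.028 m fully open; about 3 N of friction, it stays where it is left; locked, it gives about 4 mm
- scribe_center (a point): centre of the scribe, a brass-coloured rod 8 x 9 x 112 mm, 20 g, standing upright point down in the stand, it may lean a little; its length runs along this point's y axis, which points to its top; its lower end is 56 mm below this point, its top 56 mm above
- stand: light wooden block 56 x 56 x 36 mm fixed on the red cabinet, origin at the centre of its underside; one square upright hole at its centre, 14 mm wide, 30 mm deep, edges chamfered 3 mm: the scribe stands there, its centre 62 mm above the block's underside
Not all that is in view belongs to the job. Of the things like the part that bears scribe_center, leave any that is purple; of the rest the smaller one is meant.

How it is judged:
On the way, in this order (a step that is already met when the one before it is completed fails the run):
1. the red button is pushed in with the scribe (value of joint button above 0.0045 m and contact force between scribe and lock above 0.5 N), for 0.05 s.
2. the scribe stands in its stand again, let go, and the button has stayed in (horizontal distance between scribe_center and stand below 0.015 m and height (world z) of scribe_center below 0.072 m and contact force between the fingers and scribe below 0.1 N and value of joint button above 0.0045 m), for 0.2 s.
3. the dial is in the notch at the red mark (value of joint dial between -0.12 and 0.12 rad and value of joint shackle below 0.008 m), for 0.1 s.
4. the shackle is pulled out with the lock still in its cradle (value of joint shackle above 0.022 m and distance between lock_center and cradle below 0.06 m), for 0.05 s.
At the end, for the whole second after the job is handed in: the lock is held by the fingers, still (under 50 mm/s), its centre more than 100 mm above the table and off the cradle, the shackle pulled out more than 20 mm, the button still in (more than 4.5 mm), the scribe standing in its stand (centre within 15 mm of the stand's axis and less than 72 mm up) (height (world z) of lock_center above 0.1 m and value of joint shackle above 0.02 m and contact force between the fingers and lock above 1 N and contact force between lock and cradle below 0.1 N and linear speed of lock below 0.05 m/s and value of joint button above 0.0045 m and horizontal distance between scribe_center and stand below 0.015 m and height (world z) of scribe_center below 0.072 m); the arm keeps its last pose, push and grip.
It fails at once if the fingers press the button (contact force between the fingers and button_c0 above 0.5 N).
It also fails if it takes over 72 s, if anything falls off the work surface, if the arm or the gripper's body presses on something with over 40 N, if the wrist force passes 120 N, or if a joint passes its speed limit or range.

## Robot

A 7-joint arm with a two-finger parallel gripper is mounted at the origin on a cart in front of the work surface, level with it; the furniture and walls round the work are solid. World frame = base frame: x ahead of the robot, y to its left, z up, the work surface at z = 0. Lengths are in m, angles in rad, forces in N, time in s.
With the tool pointing down it reaches from about 0.4 to 0.85 m from the base axis. Payload 4.5 kg.
Tool frame: the origin (TCP) lies midway between the tips of the shut fingers; the grasp point (between the pads) lies 19 mm behind it; z points along the fingers, y is the line along which they close (so a half turn about z gives the same grasp; the last joint's range is limited). The gripper opens to 88 mm and grips with 3 to 60 N. Pads are 18 mm wide; open, the fingers measure 123 mm over their backs; the gripper's body (75 mm by 187 mm) begins 45 mm behind the grasp point.
Start: joints at [1.331, 0.689, -0.195, 1.565, 0.157, 0.902, -0.215], TCP at [0.169, -0.602, 0.207] pointing down, gripper open.
Joint ranges: [-3.01, 3.01], [-0.46, 2.08], [-1.47, 1.51], [0.13, 2.56], [-1, 4.14], [0.04, 2.09], [-2.66, 2.66]. Speed limits (rad/s): [2.57, 2.57, 3.14, 3.14, 3.14, 3.14, 3.14].

## Interface

Orientations are given as a unit quaternion [x, y, z, w].
In Python, from plant import get_state, viewer, workorder gives the robot as it stands. The module is installed in compiled form; this text tells all that it offers.
- The arm moves only by the tool step_arm, never from a script. Its argument "motion" is a list of rows, each an object of numbers: "wx", "wy", "wz": the turn, a rotation vector about the tool's x, y, z each as a share of 180 degrees, from -1 to 1; "dx", "dy", "dz": the shift along the tool's x, y, z each as a share of 8 cm, from -1 to 1; "claw": the finger opening in mm, from 0 to 88.1. A call has 1 to 8 rows; each row is the pose to reach, as a shift and turn from the pose commanded when the call began, along the tool's axes at that moment, turning the shorter way round; what a row does not reach only later rows make up. A row lasts 1/10 s, in which the tool goes at most 50 mm and 8.59 degrees, less where a joint would pass 70% of its speed; a pose out of reach is approached as far as the arm can. A call with a number of a shift or a turn outside -1 to 1 is refused whole. A call with a gripper value outside its range is refused whole. The fingers move at their own pace and stop on an object; "force" is the grip in N (left out, the last holds). Time passes only in rows, so rows that repeat a pose let the fingers close. It gives the time, the measured TCP pose, the force, the opening and the grip force at its end, in the units of the state.
- get_state(): the state, without advancing time (a new reading comes with each control period).
- viewer.snapshot(name): name is "scene" or "top"; returns (picture, depth): 384x512x3 uint8, red, green, blue; 384x512 float32, m along the optical axis (not along the pixel's ray), 0 where there is no reading.
- viewer.calibration(name): a dict with "vfov" (degrees; the focal length in pixels is half the picture's height over the tangent of half this angle, whatever the lens; pixels are square), "cx", "cy" (the principal point, pixels), "dist_coeffs" ([k1, k2, p1, p2, k3] as OpenCV has them; the pictures are not rectified), "extrinsics" (4x4, takes a point from camera to world coordinates). Camera axes: x right, y down, z forward; pixel columns grow to the right and rows downward; lengths in m; the calibration is good to about 2 mm. A picture is of the moment at which its call begins. calibration takes no time and is no camera call.
- workorder.finish_job(): hands the job in; it is judged then, once.
The state is a dict: "clock": time; "q": joint angles; "qd": joint speeds; "joint_torque": joint torques, N m; "tool_pos": TCP position; "eef_rot": TCP orientation; "contact_force": force on the tool from outside, world axes, zero at the start; "moment": the same for the moment, N m; "opening": opening from 0.0 (shut) to 1.0 (fully open); "finger_force": force on a finger pad.
Only numpy, scipy, OpenCV 4.12 (cv2) and the standard library are available. Lean on these libraries where they do the work, as an engineer would, in place of code of your own. Each camera call takes 0.05 s, during which the arm holds its last target. There are 200 camera calls.

## Working session

There is one attempt and no reset: what is moved stays moved. The work goes in short steps, Python scripts to look and compute and a tool call to move; the robot and the scene stay as the last step left them, time stands still between calls to the robot, and variables do not carry over. Pictures are saved under pics/ and viewed, at most 10 in all, crops included, and the job is handed in when it is done.

Besides the shell and the picture viewer there is one more tool, called after "Emit:" by a JSON object that holds its "api" and its "payload", one argument or row to a line. step_arm: Moves the arm, as the interface text tells. Shift numbers are shares of 8 cm and turn numbers shares of 180 degrees, none past 1 either way. Its arguments: {"type":"object","properties":{"motion":{"type":"array","items":{"type":"object","properties":{"wx":{"type":"number","minimum":-1,"maximum":1},"wy":{"type":"number","minimum":-1,"maximum":1},"wz":{"type":"number","minimum":-1,"maximum":1},"dx":{"type":"number","minimum":-1,"maximum":1},"dy":{"type":"number","minimum":-1,"maximum":1},"dz":{"type":"number","minimum":-1,"maximum":1},"claw":{"type":"number"}}}},"force":{"type":"number"}},"required":["motion"]}

```bash
mkdir -p pics
cat > h.py <<'E'
import numpy as np, cv2
from plant import get_state, viewer, workorder
from scipy.spatial.transform import Rotation as R
def K(n,h=384):
    c=viewer.calibration(n); f=h/2/np.tan(np.radians(c['vfov'])/2)
    return np.array([[f,0,c['cx']],[0,f,c['cy']],[0,0,1]]),np.array(c['dist_coeffs'],float),np.array(c['extrinsics'])
def ray(n,px):
    k,d,T=K(n); p=cv2.undistortPoints(np.array(px,float).reshape(-1,1,2),k,d).reshape(-1,2)
    return T[:3,3],np.c_[p,np.ones(len(p))]@T[:3,:3].T
def onz(n,px,z):
    o,v=ray(n,px); return o+v*((z-o[2])/v[:,2])[:,None]
def dep(n,px,D):
    o,v=ray(n,px); return o+v*np.array([D[int(round(y)),int(round(x))] for x,y in px])[:,None]
def proj(n,P):
    k,d,T=K(n); Ti=np.linalg.inv(T); r=cv2.Rodrigues(Ti[:3,:3])[0]
    return cv2.projectPoints(np.array(P,float).reshape(-1,1,3),r,Ti[:3,3],k,d)[0].reshape(-1,2)
def snap(n,f):
    a,D=viewer.snapshot(n); cv2.imwrite('pics/'+f+'.png',a[:,:,::-1]); np.save(f+'.npy',D); return a,D
E
python3 - <<'E'
from h import *
a,_=snap('scene','s0'); b,_=snap('top','t0')
for n in('scene','top'):
    k,d,T=K(n); print(n,k[0,0],k[:2,2],d,T.round(3).tolist())
print(get_state())
E
```

```text
scene 394.2880240810708 [249.947526   182.36902436] [0.01325069 0.         0.         0.         0.        ] [[-0.452, -0.388, 0.803, -0.185], [-0.892, 0.202, -0.405, 0.343], [-0.006, -0.899, -0.437, 0.478], [0.0, 0.0, 0.0, 1.0]]
top 472.1135099135146 [251.2185361  187.33960592] [-0.11379686  0.          0.          0.          0.        ] [[-0.029, -0.997, 0.073, 0.448], [-0.999, 0.026, -0.038, -0.011], [0.036, -0.074, -0.997, 0.944], [0.0, 0.0, 0.0, 1.0]]
{'clock': 0.1, 'q': array([ 1.33080473,  0.6899078 , -0.19452901,  1.56619917,  0.15728484,
        0.90249828, -0.21508635]), 'qd': array([ 0.00053729, -0.00195355,  0.00183991, -0.00308492, -0.00063707,
        0.00048692, -0.0003171 ]), 'joint_torque': array([-3.06526308e-03, -5.28504217e+01, -1.27166592e+00, -1.53838366e+01,
       -5.26105938e-02,  2.01822018e-03,  5.32391437e-05]), 'tool_pos': array([ 0.16879165, -0.60115152,  0.20579658]), 'eef_rot': array([ 9.90638443e-01,  1.36509398e-01, -1.59336102e-04, -7.95861449e-04]), 'contact_force': array([ 0.13314072,  0.76427252, -0.13822572]), 'moment': array([-0.03677484, -0.00275887, -0.02308996]), 'finger_force': 0.0, 'opening': 1.0000475397505846}
```

View pics/s0.png

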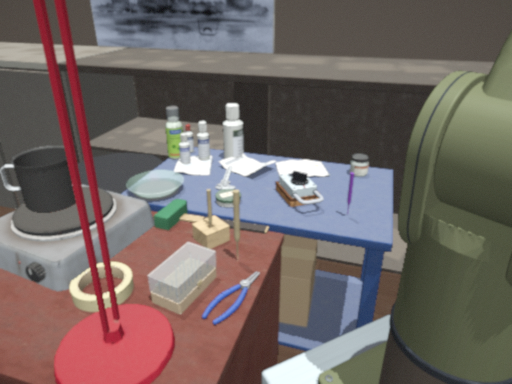

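View pics/t0.png

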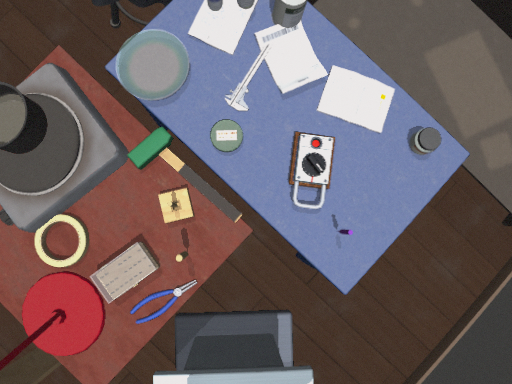

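The candidates for the scribe are the rod in the stand (scene 209,205; top 176,205), a free-standing taller brass rod (scene 237,215; top 181,257) and the purple rod (scene 350,190; top 345,232). By the description it should be the one in the stand, so I'll check that in a close crop.

Run:
```python
from h import *
a=cv2.imread('pics/s0.png'); b=cv2.imread('pics/t0.png')
up=lambda i,s:cv2.resize(i,None,fx=s,fy=s,interpolation=cv2.INTER_CUBIC)
c1=up(b[125:215,275:350],5)  # lock 375x450
c2=up(a[180:260,180:250],5.625)[:450]
cv2.imwrite('pics/c0.png',np.hstack([c1,c2]))
Ds=np.load('s0.npy');Dt=np.load('t0.npy')
print('scene rods',dep('scene',[(209,192),(209,200),(209,210),(236,195),(237,215),(237,235)],Ds).round(3).tolist())
print('top: stand corners etc',dep('top',[(165,195),(188,195),(188,215),(170,218),(176,205),(180,257),(316,143),(313,155),(325,175),(300,170),(310,207),(240,160)],Dt).round(3).tolist())
```

```text
scene rods [[0.48, 0.1, 0.116], [-0.185, 0.343, 0.478], [0.479, 0.103, 0.075], [0.385, 0.084, 0.149], [0.385, 0.083, 0.107], [0.385, 0.084, 0.063]]
top: stand corners etc [[0.504, 0.12, 0.04], [0.503, 0.076, 0.036], [0.464, 0.077, 0.038], [0.46, 0.112, 0.036], [0.483, 0.097, 0.058], [0.393, 0.08, 0.157], [0.597, -0.174, 0.042], [0.57, -0.162, 0.072], [0.534, -0.188, 0.047], [0.545, -0.14, 0.047], [0.473, -0.159, 0.033], [0.573, -0.026, 0.001]]
```

View pics/c0.png

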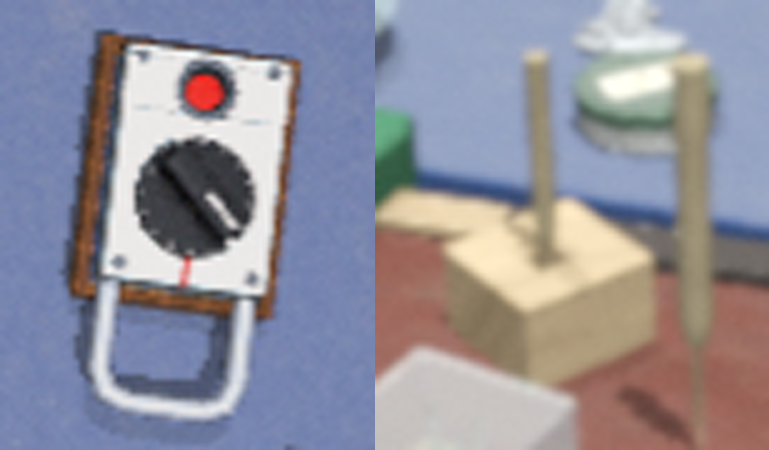

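The crop shows the smaller rod in the block (scene about 209,190–228), so that is the scribe; the taller free-standing one is a decoy. The dial pointer is about 45° anticlockwise of the red mark, and the button is at crop 205,92 (top 316,143).

Run:
```python
from h import *
b=cv2.imread('pics/t0.png'); a=cv2.imread('pics/s0.png')
hsv=cv2.cvtColor(b,cv2.COLOR_BGR2HSV).astype(int)
def sub(m,x0,x1,y0,y1):
    z=np.zeros_like(m,np.uint8); z[y0:y1,x0:x1]=m[y0:y1,x0:x1]; return z
def big(m):
    return max(cv2.findContours(m,cv2.RETR_EXTERNAL,cv2.CHAIN_APPROX_NONE)[0],key=cv2.contourArea)
def rect(c,z):
    P=onz('top',c.reshape(-1,2),z)[:,:2]
    return cv2.minAreaRect((P*1000).astype(np.float32))
H,S,V=hsv[...,0],hsv[...,1],hsv[...,2]
print('lock',rect(big(sub((S<40)&(V>170),292,335,130,187)),.046))
r=sub(((H<8)|(H>172))&(S>150),305,328,135,152); ys,xs=np.nonzero(r); print('button',xs.mean(),ys.mean(),len(xs),onz('top',[(xs.mean(),ys.mean())],.040))
r=sub(((H<8)|(H>172))&(S>70),300,322,175,185); ys,xs=np.nonzero(r); print('mark',xs.mean(),ys.mean(),len(xs),onz('top',[(xs.mean(),ys.mean())],.046))
dk=sub(V<75,298,330,148,182); c=big(dk); (x,y),rad=cv2.minEnclosingCircle(c); print('dial',x,y,rad,onz('top',[(x,y)],.051))
print('dialpx onz68', onz('top',[(x,y)],.072))
st=sub((H>12)&(H<32)&(S>50)&(V>120),152,200,180,228); print('stand',rect(big(st),.036))
# scribe edges in scene: columns per row
for y in (190,192,195,200,205,210,215,220,224,228): print(y,a[y,203:216].sum(1).tolist())
cv2.imwrite('pics/c1.png',cv2.resize(b[180:225,150:205],None,fx=11,fy=11,interpolation=cv2.INTER_NEAREST))
for P in ([.483,.098,.036],[.483,.098,.118]): print(proj('top',P),proj('scene',P))
```

```text
lock ((566.5924682617188, -168.1656494140625), (64.84358215332031, 91.15477752685547), 81.45612335205078)
button 315.5 143.0 44 [[ 0.59748465 -0.17323092  0.04      ]]
mark 311.5 179.0 8 [[ 0.52671833 -0.16152943  0.046     ]]
dial 313.3819580078125 164.10069274902344 11.382476806640625 [[ 0.5548605  -0.16546093  0.051     ]]
dialpx onz68 [[ 0.55235571 -0.16182049  0.072     ]]
stand ((484.49652099609375, 101.22286224365234), (57.841888427734375, 57.372772216796875), 12.52104663848877)
190 [511, 511, 517, 527, 543, 553, 540, 504, 493, 508, 516, 514, 510]
192 [516, 512, 502, 448, 399, 401, 401, 421, 473, 506, 511, 510, 508]
195 [516, 513, 501, 456, 404, 392, 398, 416, 466, 501, 504, 483, 468]
200 [512, 512, 503, 455, 399, 387, 399, 414, 464, 497, 502, 483, 410]
205 [507, 508, 502, 479, 431, 402, 406, 417, 443, 481, 505, 507, 500]
210 [506, 506, 508, 499, 456, 418, 419, 410, 428, 475, 503, 514, 511]
215 [294, 260, 250, 257, 291, 338, 393, 405, 405, 456, 528, 545, 504]
220 [580, 527, 525, 541, 557, 518, 437, 423, 478, 588, 653, 667, 669]
224 [670, 655, 631, 595, 535, 455, 392, 369, 414, 492, 562, 599, 629]
228 [669, 666, 664, 658, 642, 609, 578, 590, 613, 609, 600, 598, 605]
[[176.96844752 205.63288659]] [[211.28817097 224.74201515]]
[[171.3134256  203.99012707]] [[209.32042686 189.98734029]]
```

View pics/c1.png

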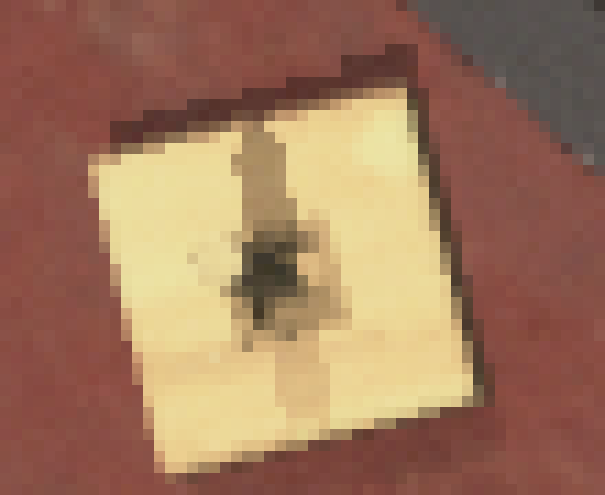

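The scribe stands nearly upright at about (0.4845, 0.1015). The lock centre is at about (0.567, -0.168) with a yaw of -8.5°, and the dial is two clicks off the mark. I'm starting the move.

Emit:
{"api": "step_arm", "payload": {
  "motion": [
    {"wz": 0.018, "dx": 0.5, "dy": -0.3},
    {"wz": 0.018, "dx": 0.96, "dy": -0.96},
    {"wz": 0.018, "dx": 0.96, "dy": -0.96},
    {"wz": 0.018, "dx": 0.96, "dy": -0.96}
  ],
  "force": 30
}}

```text
$.motion[0]: bad value
```

Emit:
{"api": "step_arm", "payload": {
  "motion": [
    {"dx": 0.96, "dy": -0.96},
    {"dx": 0.96, "dy": -0.96},
    {"dx": 0.96, "dy": -0.96}
  ]
}}

```text
$.motion[0]: bad value
```

Emit:
{"api": "step_arm", "payload": {
  "motion": [
    {"dx": 0.96, "dy": -0.96, "dz": 0, "wx": 0, "wy": 0, "wz": 0.018, "claw": 88},
    {"dx": 0.96, "dy": -0.96, "dz": 0, "wx": 0, "wy": 0, "wz": 0.018, "claw": 88},
    {"dx": 0.96, "dy": -0.96, "dz": 0, "wx": 0, "wy": 0, "wz": 0.018, "claw": 88}
  ],
  "force": 30
}}

```text
clock: 0.4
tool_pos: [0.2261, -0.5007, 0.2062]
eef_rot: [0.994, 0.112, 0.001, -0.003]
contact_force: [0.6, -0.3, 0.5]
opening: 1.0
finger_force: 0.0
```

Emit:
{"api": "step_arm", "payload": {
  "motion": [
    {"dx": 0.96, "dy": -0.96, "dz": 0, "wx": 0, "wy": 0, "wz": 0, "claw": 88},
    {"dx": 0.96, "dy": -0.96, "dz": 0, "wx": 0, "wy": 0, "wz": 0, "claw": 88},
    {"dx": 0.96, "dy": -0.96, "dz": 0, "wx": 0, "wy": 0, "wz": 0, "claw": 88}
  ]
}}

```text
clock: 0.7
tool_pos: [0.2843, -0.4101, 0.2065]
eef_rot: [0.994, 0.113, 0.001, -0.002]
contact_force: [0.1, -0.1, 0.1]
opening: 0.997
finger_force: 0.0
```

Emit:
{"api": "step_arm", "payload": {
  "motion": [
    {"dx": 0.96, "dy": -0.96, "dz": 0, "wx": 0, "wy": 0, "wz": 0, "claw": 88},
    {"dx": 0.96, "dy": -0.96, "dz": 0, "wx": 0, "wy": 0, "wz": 0, "claw": 88},
    {"dx": 0.96, "dy": -0.96, "dz": 0, "wx": 0, "wy": 0, "wz": 0, "claw": 88}
  ]
}}

```text
clock: 1.0
tool_pos: [0.3425, -0.3191, 0.2066]
eef_rot: [0.994, 0.113, 0.001, -0.001]
contact_force: [-0.4, -0.2, 0.5]
opening: 0.998
finger_force: 0.0
```

Emit:
{"api": "step_arm", "payload": {
  "motion": [
    {"dx": 0.96, "dy": -0.96, "dz": 0, "wx": 0, "wy": 0, "wz": 0, "claw": 88},
    {"dx": 0.96, "dy": -0.96, "dz": 0, "wx": 0, "wy": 0, "wz": 0, "claw": 88},
    {"dx": 0.96, "dy": -0.96, "dz": 0, "wx": 0, "wy": 0, "wz": 0, "claw": 88}
  ]
}}

```text
clock: 1.3
tool_pos: [0.4012, -0.2278, 0.2066]
eef_rot: [0.994, 0.113, 0.001, -0.001]
contact_force: [-0.5, 0.3, -0.0]
opening: 0.999
finger_force: 0.0
```

Emit:
{"api": "step_arm", "payload": {
  "motion": [
    {"dx": 0.96, "dy": -0.96, "dz": 0, "wx": 0, "wy": 0, "wz": 0, "claw": 88},
    {"dx": 0.96, "dy": -0.96, "dz": 0, "wx": 0, "wy": 0, "wz": 0, "claw": 88},
    {"dx": 0.96, "dy": -0.96, "dz": 0, "wx": 0, "wy": 0, "wz": 0, "claw": 88}
  ]
}}

```text
clock: 1.6
tool_pos: [0.4597, -0.1361, 0.2066]
eef_rot: [0.994, 0.113, 0.002, -0.001]
contact_force: [0.0, -0.2, -0.5]
opening: 1.001
finger_force: 0.0
```

Emit:
{"api": "step_arm", "payload": {
  "motion": [
    {"dx": 0.5, "dy": -0.96, "dz": 0, "wx": 0, "wy": 0, "wz": 0, "claw": 88},
    {"dx": 0.5, "dy": -0.96, "dz": 0, "wx": 0, "wy": 0, "wz": 0, "claw": 88},
    {"dx": 0.5, "dy": -0.96, "dz": 0, "wx": 0, "wy": 0, "wz": 0, "claw": 88},
    {"dx": 0.5, "dy": -0.96, "dz": 0, "wx": 0, "wy": 0, "wz": 0, "claw": 88}
  ]
}}

```text
clock: 2.0
tool_pos: [0.4783, -0.0583, 0.2063]
eef_rot: [0.994, 0.109, -0.0, 0.001]
contact_force: [-0.1, -1.6, 0.6]
opening: 0.999
finger_force: 0.0
```

Emit:
{"api": "step_arm", "payload": {
  "motion": [
    {"dx": 0.26, "dy": -0.96, "dz": 0, "wx": 0, "wy": 0, "wz": 0, "claw": 60},
    {"dx": 0.26, "dy": -0.96, "dz": 0, "wx": 0, "wy": 0, "wz": 0, "claw": 60},
    {"dx": 0.26, "dy": -0.96, "dz": 0, "wx": 0, "wy": 0, "wz": 0, "claw": 60}
  ]
}}

```text
clock: 2.3
tool_pos: [0.4825, 0.0243, 0.2065]
eef_rot: [0.994, 0.11, 0.0, -0.001]
contact_force: [-0.3, -0.8, -0.2]
opening: 0.748
finger_force: 0.0
```

Emit:
{"api": "step_arm", "payload": {
  "motion": [
    {"dx": 0.26, "dy": -0.96, "dz": 0, "wx": 0, "wy": 0, "wz": 0, "claw": 60},
    {"dx": 0.26, "dy": -0.96, "dz": 0, "wx": 0, "wy": 0, "wz": 0, "claw": 60},
    {"dx": 0.26, "dy": -0.96, "dz": 0, "wx": 0, "wy": 0, "wz": 0, "claw": 60},
    {"dx": 0.26, "dy": -0.96, "dz": 0, "wx": 0, "wy": 0, "wz": 0, "claw": 60},
    {"dx": 0.26, "dy": -0.96, "dz": 0, "wx": 0, "wy": 0, "wz": 0, "claw": 60}
  ]
}}

```text
clock: 2.8
tool_pos: [0.486, 0.0982, 0.2064]
eef_rot: [0.994, 0.106, -0.0, 0.001]
contact_force: [-1.3, -0.1, -0.2]
opening: 0.682
finger_force: 0.0
```

```bash
cat >> h.py <<'E'
def go(target,yaw=None):
    s=get_state(); r=R.from_quat(s['eef_rot']); x=r.as_matrix()[:,0]; y0=np.degrees(np.arctan2(x[1],x[0]))
    print('pos',s['tool_pos'].round(4),'yaw',y0.round(2),'tilt z',r.as_matrix()[:,2].round(4),'F',s['contact_force'].round(2),'open',round(s['opening']*88.1,1),'t',s['clock'])
    print('shares',(r.inv().apply(np.array(target)-s['tool_pos'])/.08).round(3),'wz',None if yaw is None else round((y0-yaw)/180,4))
E
python3 -c "
from h import *
go([.4845,.1015,.066],12.5)"
```

```text
pos [0.486  0.0982 0.2064] yaw 12.19 tilt z [-6.0e-04 -2.2e-03 -1.0e+00] F [-1.34 -0.06 -0.15] open 60.1 t 2.8
shares [-0.008 -0.048  1.755] wz -0.0017
```

Emit:
{"api": "step_arm", "payload": {
  "motion": [
    {"dx": 0, "dy": -0.04, "dz": 0.3, "wx": 0, "wy": 0, "wz": 0, "claw": 40},
    {"dx": 0, "dy": -0.04, "dz": 0.88, "wx": 0, "wy": 0, "wz": 0, "claw": 40},
    {"dx": 0, "dy": -0.04, "dz": 0.88, "wx": 0, "wy": 0, "wz": 0, "claw": 40},
    {"dx": 0, "dy": -0.04, "dz": 0.88, "wx": 0, "wy": 0, "wz": 0, "claw": 40}
  ]
}}

```text
clock: 3.2
tool_pos: [0.485, 0.1029, 0.1362]
eef_rot: [0.994, 0.107, -0.001, 0.001]
contact_force: [0.0, 0.8, 0.1]
opening: 0.452
finger_force: 0.0
```

Emit:
{"api": "step_arm", "payload": {
  "motion": [
    {"dx": 0, "dy": 0, "dz": 0.3, "wx": 0, "wy": 0, "wz": 0, "claw": 40},
    {"dx": 0, "dy": 0, "dz": 0.6, "wx": 0, "wy": 0, "wz": 0, "claw": 40},
    {"dx": 0, "dy": 0, "dz": 0.88, "wx": 0, "wy": 0, "wz": 0, "claw": 40},
    {"dx": 0, "dy": 0, "dz": 0.88, "wx": 0, "wy": 0, "wz": 0, "claw": 40},
    {"dx": 0, "dy": 0, "dz": 0.88, "wx": 0, "wy": 0, "wz": 0, "claw": 40}
  ]
}}

```text
clock: 3.7
tool_pos: [0.4865, 0.1045, 0.0674]
eef_rot: [0.994, 0.108, 0.001, 0.0]
contact_force: [-0.1, 0.2, 0.7]
opening: 0.454
finger_force: 0.0
```

```bash
python3 -c "
from h import *
go([.4845,.1015,.066],12.5)
a,D=snap('scene','s1'); b,D2=snap('top','t1')
u=lambda i,s:cv2.resize(i,None,fx=s,fy=s,interpolation=cv2.INTER_CUBIC)[:480,:,::-1]
cv2.imwrite('pics/c2.png',np.hstack([u(a[160:240,165:245],6)[:480],u(b[160:240,130:180],6)]))"
```

```text
pos [0.4865 0.1045 0.0674] yaw 12.39 tilt z [ 2.4e-03  2.0e-04 -1.0e+00] F [-0.05  0.22  0.7 ] open 40.0 t 3.7
shares [-0.033  0.031  0.018] wz -0.0006
```

View pics/c2.png

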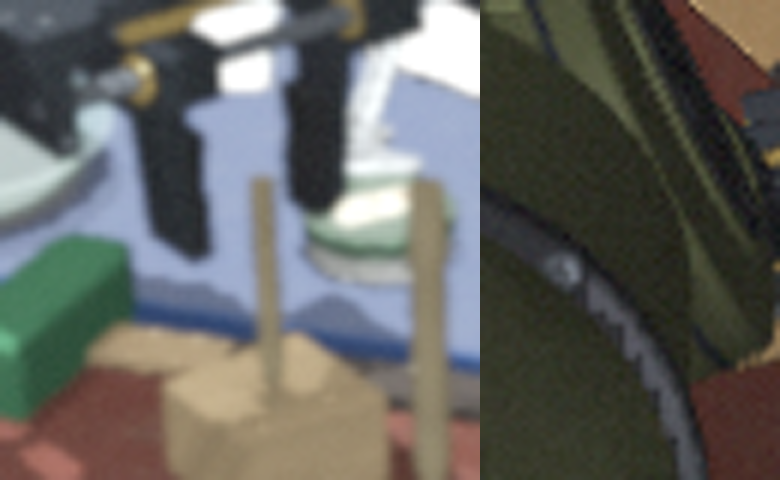

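The scribe (crop 262,178 to 272,390) stands midway between the fingers (tips at 210,255 and 320,205). I'll trim the pose slightly and grip.

Emit:
{"api": "step_arm", "payload": {
  "motion": [
    {"dx": -0.03, "dy": 0.02, "dz": 0.02, "wx": 0, "wy": 0, "wz": 0, "claw": 20},
    {"dx": -0.03, "dy": 0.02, "dz": 0.02, "wx": 0, "wy": 0, "wz": 0, "claw": 12},
    {"dx": -0.03, "dy": 0.02, "dz": 0.02, "wx": 0, "wy": 0, "wz": 0, "claw": 5},
    {"dx": -0.03, "dy": 0.02, "dz": 0.02, "wx": 0, "wy": 0, "wz": 0, "claw": 0},
    {"dx": -0.03, "dy": 0.02, "dz": 0.02, "wx": 0, "wy": 0, "wz": 0, "claw": 0},
    {"dx": -0.03, "dy": 0.02, "dz": 0.02, "wx": 0, "wy": 0, "wz": 0, "claw": 0}
  ],
  "force": 30
}}

```text
clock: 4.4
tool_pos: [0.4834, 0.1029, 0.0642]
eef_rot: [0.994, 0.108, 0.0, 0.0]
contact_force: [-0.1, -0.4, 1.9]
opening: 0.096
finger_force: 30.0
```

```bash
python3 -c "
from h import *
go([.4845,.1015,.066],12.5)"
```

```text
pos [0.4834 0.1029 0.0642] yaw 12.45 tilt z [ 3.e-04  0.e+00 -1.e+00] F [-0.13 -0.44  1.92] open 8.4 t 4.4
shares [ 0.01   0.02  -0.023] wz -0.0003
```

Emit:
{"api": "step_arm", "payload": {
  "motion": [
    {"dx": 0, "dy": 0, "dz": -0.2, "wx": 0, "wy": 0, "wz": 0, "claw": 0},
    {"dx": 0, "dy": 0, "dz": -0.5, "wx": 0, "wy": 0, "wz": 0, "claw": 0},
    {"dx": 0, "dy": 0, "dz": -0.8, "wx": 0, "wy": 0, "wz": 0, "claw": 0}
  ]
}}

```text
clock: 4.7
tool_pos: [0.4827, 0.1027, 0.1285]
eef_rot: [0.994, 0.108, -0.001, 0.0]
contact_force: [-0.2, 0.1, -1.0]
opening: 0.096
finger_force: 30.0
```

Emit:
{"api": "step_arm", "payload": {
  "motion": [
    {"dx": 0, "dy": 0, "dz": -0.5, "wx": 0, "wy": 0, "wz": 0, "claw": 0},
    {"dx": 0, "dy": 0, "dz": -0.8, "wx": 0, "wy": 0, "wz": 0, "claw": 0},
    {"dx": 0, "dy": 0, "dz": -0.8, "wx": 0, "wy": 0, "wz": 0, "claw": 0}
  ]
}}

```text
clock: 5.0
tool_pos: [0.4854, 0.1034, 0.1949]
eef_rot: [0.994, 0.108, 0.003, -0.001]
contact_force: [1.1, 0.2, -0.7]
opening: 0.096
finger_force: 30.0
```

Emit:
{"api": "step_arm", "payload": {
  "motion": [
    {"dx": 0.08, "dy": 0.46, "dz": 0, "wx": 0, "wy": 0, "wz": 0, "claw": 0},
    {"dx": 0.16, "dy": 0.92, "dz": 0, "wx": 0, "wy": 0, "wz": 0, "claw": 0},
    {"dx": 0.16, "dy": 0.92, "dz": 0, "wx": 0, "wy": 0, "wz": 0, "claw": 0}
  ]
}}

```text
clock: 5.3
tool_pos: [0.5125, 0.0273, 0.1909]
eef_rot: [0.995, 0.104, -0.0, 0.002]
contact_force: [0.1, -0.1, -0.1]
opening: 0.095
finger_force: 30.0
```

Emit:
{"api": "step_arm", "payload": {
  "motion": [
    {"dx": 0.08, "dy": 0.46, "dz": 0, "wx": 0, "wy": 0, "wz": 0, "claw": 0},
    {"dx": 0.16, "dy": 0.92, "dz": 0, "wx": 0, "wy": 0, "wz": 0, "claw": 0},
    {"dx": 0.16, "dy": 0.92, "dz": 0, "wx": 0, "wy": 0, "wz": 0, "claw": 0}
  ]
}}

```text
clock: 5.6
tool_pos: [0.5406, -0.0415, 0.1908]
eef_rot: [0.995, 0.104, -0.0, 0.002]
contact_force: [-0.7, -1.1, -0.0]
opening: 0.099
finger_force: 30.0
```

Emit:
{"api": "step_arm", "payload": {
  "motion": [
    {"dx": 0.08, "dy": 0.46, "dz": 0, "wx": 0, "wy": 0, "wz": 0, "claw": 0},
    {"dx": 0.16, "dy": 0.92, "dz": 0, "wx": 0, "wy": 0, "wz": 0, "claw": 0},
    {"dx": 0.16, "dy": 0.92, "dz": 0, "wx": 0, "wy": 0, "wz": 0, "claw": 0}
  ]
}}

```text
clock: 5.9
tool_pos: [0.5688, -0.1103, 0.1908]
eef_rot: [0.995, 0.105, -0.0, 0.002]
contact_force: [-0.8, -0.1, -0.3]
opening: 0.095
finger_force: 30.0
```

Emit:
{"api": "step_arm", "payload": {
  "motion": [
    {"dx": 0.08, "dy": 0.46, "dz": 0, "wx": 0, "wy": 0, "wz": 0, "claw": 0},
    {"dx": 0.16, "dy": 0.92, "dz": 0, "wx": 0, "wy": 0, "wz": 0, "claw": 0},
    {"dx": 0.16, "dy": 0.92, "dz": 0, "wx": 0, "wy": 0, "wz": 0, "claw": 0},
    {"dx": 0.16, "dy": 0.92, "dz": 0, "wx": 0, "wy": 0, "wz": 0, "claw": 0},
    {"dx": 0.16, "dy": 0.92, "dz": 0, "wx": 0, "wy": 0, "wz": 0, "claw": 0}
  ]
}}

```text
clock: 6.4
tool_pos: [0.5961, -0.171, 0.1913]
eef_rot: [0.994, 0.11, -0.001, -0.001]
contact_force: [0.1, 0.2, 0.3]
opening: 0.101
finger_force: 30.0
```

```bash
python3 -c "
from h import *
go([.5975,-.1732,.112],12.5)"
```

```text
pos [ 0.5961 -0.171   0.1913] yaw 12.59 tilt z [-0.0018  0.002  -1.    ] F [0.11 0.21 0.33] open 8.9 t 6.4
shares [0.013 0.032 0.992] wz 0.0005
```

Emit:
{"api": "step_arm", "payload": {
  "motion": [
    {"dx": 0.015, "dy": 0.03, "dz": 0.4, "wx": 0, "wy": 0, "wz": 0, "claw": 0},
    {"dx": 0.015, "dy": 0.03, "dz": 0.7, "wx": 0, "wy": 0, "wz": 0, "claw": 0},
    {"dx": 0.015, "dy": 0.03, "dz": 0.98, "wx": 0, "wy": 0, "wz": 0, "claw": 0},
    {"dx": 0.015, "dy": 0.03, "dz": 0.98, "wx": 0, "wy": 0, "wz": 0, "claw": 0},
    {"dx": 0.015, "dy": 0.03, "dz": 0.98, "wx": 0, "wy": 0, "wz": 0, "claw": 0}
  ]
}}

```text
clock: 6.9
tool_pos: [0.5984, -0.1742, 0.114]
eef_rot: [0.994, 0.109, -0.0, -0.0]
contact_force: [-0.1, -0.2, 0.4]
opening: 0.093
finger_force: 30.0
```

```bash
python3 -c "
from h import *
go([.5975,-.1732,.112],12.5)
a,D=snap('scene','s2'); b,D2=snap('top','t2')
u=lambda i,s:cv2.resize(i,None,fx=s,fy=s,interpolation=cv2.INTER_CUBIC)[:,:,::-1]
cv2.imwrite('pics/c3.png',np.hstack([u(a[150:210,260:330],6),u(b[115:175,280:340],6)]))
print(proj('scene',[[.5975,-.1732,.04],[.5975,-.1732,.054],[.5975,-.1732,.11]]))"
```

```text
pos [ 0.5984 -0.1742  0.114 ] yaw 12.55 tilt z [-5.e-04  8.e-04 -1.e+00] F [-0.1  -0.22  0.35] open 8.2 t 6.9
shares [-0.008 -0.014  0.024] wz 0.0003
[[291.63159604 177.0763211 ]
 [291.85169608 172.19054878]
 [292.76097567 152.04598522]]
```

View pics/c3.png

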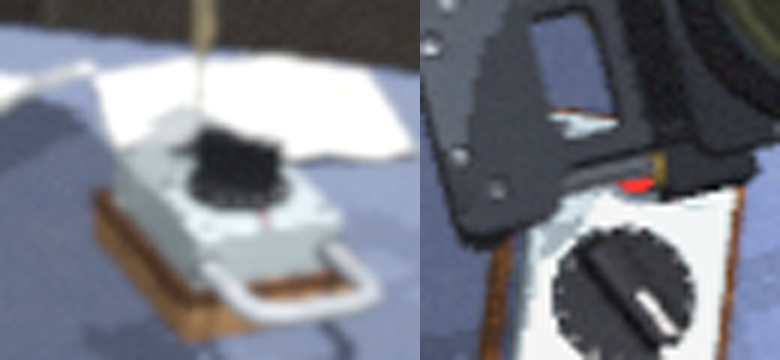

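In the crop the thin scribe point is at (203,110), just above the button spot behind the dial. That agrees with the projection to about a pixel, so I'll press down slowly.

Emit:
{"api": "step_arm", "payload": {
  "motion": [
    {"dx": -0.01, "dy": -0.012, "dz": 0.1, "wx": 0, "wy": 0, "wz": 0, "claw": 0},
    {"dx": -0.01, "dy": -0.012, "dz": 0.15, "wx": 0, "wy": 0, "wz": 0, "claw": 0},
    {"dx": -0.01, "dy": -0.012, "dz": 0.2, "wx": 0, "wy": 0, "wz": 0, "claw": 0},
    {"dx": -0.01, "dy": -0.012, "dz": 0.2, "wx": 0, "wy": 0, "wz": 0, "claw": 0}
  ],
  "force": 40
}}

```text
clock: 7.4
tool_pos: [0.5977, -0.175, 0.0978]
eef_rot: [0.994, 0.108, 0.0, 0.0]
contact_force: [-0.0, 1.4, 3.9]
opening: 0.097
finger_force: 40.0
```

Emit:
{"api": "step_arm", "payload": {
  "motion": [
    {"dx": 0, "dy": 0, "dz": 0.025, "wx": 0, "wy": 0, "wz": 0, "claw": 0},
    {"dx": 0, "dy": 0, "dz": 0.05, "wx": 0, "wy": 0, "wz": 0, "claw": 0},
    {"dx": 0, "dy": 0, "dz": 0.05, "wx": 0, "wy": 0, "wz": 0, "claw": 0}
  ]
}}

```text
clock: 7.7
tool_pos: [0.5971, -0.1749, 0.0932]
eef_rot: [0.994, 0.108, -0.0, -0.0]
contact_force: [0.6, 0.1, -0.6]
opening: 0.092
finger_force: 40.0
```

Emit:
{"api": "step_arm", "payload": {
  "motion": [
    {"dx": 0, "dy": 0, "dz": 0.015, "wx": 0, "wy": 0, "wz": 0, "claw": 0},
    {"dx": 0, "dy": 0, "dz": 0.03, "wx": 0, "wy": 0, "wz": 0, "claw": 0},
    {"dx": 0, "dy": 0, "dz": 0.03, "wx": 0, "wy": 0, "wz": 0, "claw": 0}
  ]
}}

```text
clock: 8.0
tool_pos: [0.5979, -0.1751, 0.092]
eef_rot: [0.994, 0.108, 0.001, 0.0]
contact_force: [-0.8, -0.3, 6.7]
opening: 0.095
finger_force: 40.0
```

Emit:
{"api": "step_arm", "payload": {
  "motion": [
    {"dx": 0, "dy": 0, "dz": 0.015, "wx": 0, "wy": 0, "wz": 0, "claw": 0},
    {"dx": 0, "dy": 0, "dz": 0.03, "wx": 0, "wy": 0, "wz": 0, "claw": 0},
    {"dx": 0, "dy": 0, "dz": 0.03, "wx": 0, "wy": 0, "wz": 0, "claw": 0}
  ]
}}

```text
clock: 8.3
tool_pos: [0.5993, -0.1753, 0.0916]
eef_rot: [0.994, 0.108, 0.002, 0.001]
contact_force: [-2.6, 0.1, 16.1]
opening: 0.093
finger_force: 40.0
```

It bottomed out solidly at 16 N after about 6 mm of travel. I'll retreat and check.

Emit:
{"api": "step_arm", "payload": {
  "motion": [
    {"dx": 0, "dy": 0, "dz": -0.2, "wx": 0, "wy": 0, "wz": 0, "claw": 0},
    {"dx": 0, "dy": 0, "dz": -0.6, "wx": 0, "wy": 0, "wz": 0, "claw": 0},
    {"dx": 0, "dy": 0, "dz": -0.9, "wx": 0, "wy": 0, "wz": 0, "claw": 0}
  ]
}}

```text
clock: 8.6
tool_pos: [0.5976, -0.175, 0.1621]
eef_rot: [0.994, 0.108, 0.0, 0.0]
contact_force: [0.5, -1.0, -0.2]
opening: 0.096
finger_force: 40.0
```

Emit:
{"api": "step_arm", "payload": {
  "motion": [
    {"dx": -0.08, "dy": -0.46, "dz": -0.2, "wx": 0, "wy": 0, "wz": 0, "claw": 0},
    {"dx": -0.16, "dy": -0.92, "dz": -0.3, "wx": 0, "wy": 0, "wz": 0, "claw": 0},
    {"dx": -0.16, "dy": -0.92, "dz": -0.3, "wx": 0, "wy": 0, "wz": 0, "claw": 0}
  ]
}}

```text
clock: 8.9
tool_pos: [0.5683, -0.0993, 0.1862]
eef_rot: [0.994, 0.112, 0.0, -0.002]
contact_force: [0.4, 0.6, -0.3]
opening: 0.096
finger_force: 40.0
```

Emit:
{"api": "step_arm", "payload": {
  "motion": [
    {"dx": -0.08, "dy": -0.46, "dz": 0, "wx": 0, "wy": 0, "wz": 0, "claw": 0},
    {"dx": -0.16, "dy": -0.92, "dz": 0, "wx": 0, "wy": 0, "wz": 0, "claw": 0},
    {"dx": -0.16, "dy": -0.92, "dz": 0, "wx": 0, "wy": 0, "wz": 0, "claw": 0}
  ]
}}

```text
clock: 9.2
tool_pos: [0.5388, -0.0309, 0.1847]
eef_rot: [0.994, 0.112, -0.001, -0.002]
contact_force: [-0.6, 0.6, 0.4]
opening: 0.095
finger_force: 40.0
```

Emit:
{"api": "step_arm", "payload": {
  "motion": [
    {"dx": -0.08, "dy": -0.46, "dz": 0, "wx": 0, "wy": 0, "wz": 0, "claw": 0},
    {"dx": -0.16, "dy": -0.92, "dz": 0, "wx": 0, "wy": 0, "wz": 0, "claw": 0},
    {"dx": -0.16, "dy": -0.92, "dz": 0, "wx": 0, "wy": 0, "wz": 0, "claw": 0}
  ]
}}

```text
clock: 9.5
tool_pos: [0.5107, 0.0376, 0.1847]
eef_rot: [0.994, 0.112, -0.001, -0.002]
contact_force: [-0.3, 0.2, -0.1]
opening: 0.095
finger_force: 40.0
```

Emit:
{"api": "step_arm", "payload": {
  "motion": [
    {"dx": -0.08, "dy": -0.46, "dz": 0, "wx": 0, "wy": 0, "wz": 0, "claw": 0},
    {"dx": -0.16, "dy": -0.9, "dz": 0, "wx": 0, "wy": 0, "wz": 0, "claw": 0},
    {"dx": -0.16, "dy": -0.9, "dz": 0, "wx": 0, "wy": 0, "wz": 0, "claw": 0},
    {"dx": -0.16, "dy": -0.9, "dz": 0, "wx": 0, "wy": 0, "wz": 0, "claw": 0},
    {"dx": -0.16, "dy": -0.9, "dz": 0, "wx": 0, "wy": 0, "wz": 0, "claw": 0}
  ]
}}

```text
clock: 10.0
tool_pos: [0.4852, 0.098, 0.1848]
eef_rot: [0.994, 0.107, 0.0, 0.001]
contact_force: [-0.5, -0.9, 0.3]
opening: 0.097
finger_force: 40.0
```

```bash
python3 -c "
from h import *
go([.4834,.1025,.105],12.5)
a,D=snap('scene','s3'); b,D2=snap('top','t3')
D0=np.load('t0.npy')
for d in (D0,D2): print('button depth',d[141:146,314:319].mean(), 'face',d[141:146,325:328].mean())
u=lambda i,s:cv2.resize(i,None,fx=s,fy=s,interpolation=cv2.INTER_CUBIC)[:,:,::-1]
cv2.imwrite('pics/c4.png',np.hstack([u(a[130:240,170:250],5),u(b[125:215,275:350],5.5)[:550] if 0 else cv2.copyMakeBorder(u(b[125:215,275:350],5),0,100,0,0,cv2.BORDER_CONSTANT)]))"
```

```text
pos [0.4852 0.098  0.1848] yaw 12.31 tilt z [ 5.0e-04 -1.3e-03 -1.0e+00] F [-0.48 -0.86  0.29] open 8.6 t 10.0
shares [-0.01  -0.061  0.998] wz -0.0011
button depth 0.9166166 face 0.9117402
button depth 0.92264044 face 0.911666
```

View pics/c4.png

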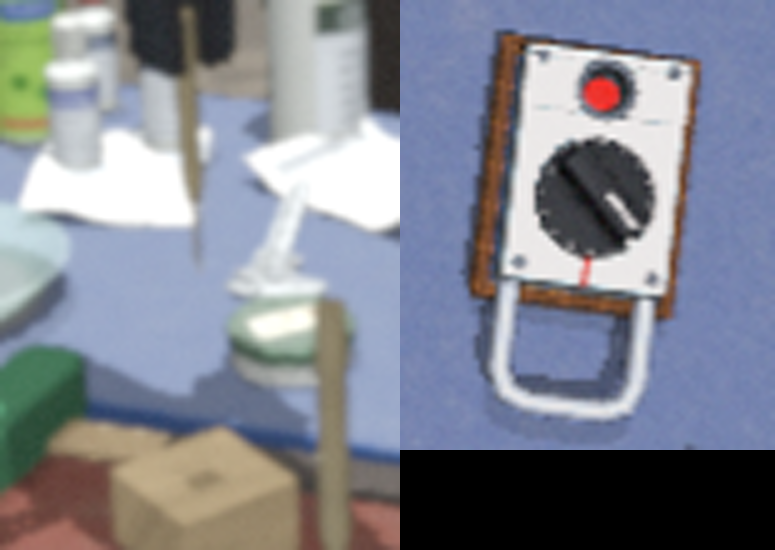

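The button face now reads 6 mm deeper (depth 0.9166 to 0.9226), so it has latched. The scribe hangs vertical above the stand, with the tip at crop (197,262) and the hole at (206,480). I'll insert it now.

Emit:
{"api": "step_arm", "payload": {
  "motion": [
    {"dx": -0.005, "dy": -0.045, "dz": 0.4, "wx": 0, "wy": 0, "wz": 0, "claw": 0},
    {"dx": -0.005, "dy": -0.045, "dz": 0.8, "wx": 0, "wy": 0, "wz": 0, "claw": 0},
    {"dx": -0.005, "dy": -0.045, "dz": 1.0, "wx": 0, "wy": 0, "wz": 0, "claw": 0},
    {"dx": -0.005, "dy": -0.045, "dz": 1.0, "wx": 0, "wy": 0, "wz": 0, "claw": 0},
    {"dx": -0.005, "dy": -0.045, "dz": 1.0, "wx": 0, "wy": 0, "wz": 0, "claw": 0}
  ]
}}

```text
clock: 10.6
tool_pos: [0.4836, 0.1026, 0.1051]
eef_rot: [0.994, 0.108, 0.0, 0.0]
contact_force: [-0.0, 0.8, 0.3]
opening: 0.094
finger_force: 40.0
```

```bash
python3 -c "
from h import *
go([.484,.102,.067],12.5)"
```

```text
pos [0.4836 0.1026 0.1051] yaw 12.37 tilt z [ 2.e-04 -4.e-04 -1.e+00] F [-0.05  0.81  0.3 ] open 8.3 t 10.6
shares [0.003 0.008 0.476] wz -0.0007
```

Emit:
{"api": "step_arm", "payload": {
  "motion": [
    {"dx": 0.003, "dy": 0.006, "dz": 0.1, "wx": 0, "wy": 0, "wz": 0, "claw": 0},
    {"dx": 0.003, "dy": 0.006, "dz": 0.2, "wx": 0, "wy": 0, "wz": 0, "claw": 0},
    {"dx": 0.003, "dy": 0.006, "dz": 0.3, "wx": 0, "wy": 0, "wz": 0, "claw": 0},
    {"dx": 0.003, "dy": 0.006, "dz": 0.4, "wx": 0, "wy": 0, "wz": 0, "claw": 0},
    {"dx": 0.003, "dy": 0.006, "dz": 0.48, "wx": 0, "wy": 0, "wz": 0, "claw": 0},
    {"dx": 0.003, "dy": 0.006, "dz": 0.48, "wx": 0, "wy": 0, "wz": 0, "claw": 0}
  ]
}}

```text
clock: 11.2
tool_pos: [0.4828, 0.1028, 0.0655]
eef_rot: [0.994, 0.109, -0.001, 0.0]
contact_force: [0.1, -0.5, -0.5]
opening: 0.099
finger_force: 40.0
```

Emit:
{"api": "step_arm", "payload": {
  "motion": [
    {"dx": 0, "dy": 0, "dz": 0, "wx": 0, "wy": 0, "wz": 0, "claw": 14},
    {"dx": 0, "dy": 0, "dz": 0, "wx": 0, "wy": 0, "wz": 0, "claw": 25},
    {"dx": 0, "dy": 0, "dz": 0, "wx": 0, "wy": 0, "wz": 0, "claw": 40},
    {"dx": 0, "dy": 0, "dz": 0, "wx": 0, "wy": 0, "wz": 0, "claw": 40},
    {"dx": 0, "dy": 0, "dz": 0, "wx": 0, "wy": 0, "wz": 0, "claw": 40}
  ]
}}

```text
clock: 11.7
tool_pos: [0.4836, 0.1029, 0.0667]
eef_rot: [0.994, 0.108, 0.0, 0.0]
contact_force: [-0.4, -0.4, 0.2]
opening: 0.453
finger_force: 0.0
```

Emit:
{"api": "step_arm", "payload": {
  "motion": [
    {"dx": 0, "dy": 0, "dz": -0.4, "wx": 0, "wy": 0, "wz": 0, "claw": 40},
    {"dx": 0, "dy": 0, "dz": -0.98, "wx": 0, "wy": 0, "wz": 0, "claw": 40},
    {"dx": 0, "dy": 0, "dz": -0.98, "wx": 0, "wy": 0, "wz": 0, "claw": 40}
  ]
}}

```text
clock: 12.0
tool_pos: [0.4869, 0.1037, 0.1493]
eef_rot: [0.994, 0.108, 0.005, -0.001]
contact_force: [1.3, 0.5, 0.1]
opening: 0.454
finger_force: 0.0
```

Emit:
{"api": "step_arm", "payload": {
  "motion": [
    {"dx": 0, "dy": 0, "dz": -0.5, "wx": 0, "wy": 0, "wz": 0, "claw": 40},
    {"dx": 0, "dy": 0, "dz": -0.5, "wx": 0, "wy": 0, "wz": 0, "claw": 40}
  ]
}}

```text
clock: 12.2
tool_pos: [0.486, 0.1035, 0.188]
eef_rot: [0.994, 0.108, 0.004, -0.001]
contact_force: [1.3, -0.3, 0.5]
opening: 0.455
finger_force: 0.0
```

```bash
python3 -c "
from h import *
go([.5547,-.1664,.12],36.5)
a,D=snap('scene','s4')
print(dep('scene',[(208,195),(208,200),(209,205),(209,210)],D).round(3))
for y in (186,190,192,195,200,205,210,215,220,224): print(y,a[y,203:216].sum(1).tolist())"
```

```text
pos [0.486  0.1035 0.188 ] yaw 12.43 tilt z [ 0.007  0.002 -1.   ] F [ 1.29 -0.26  0.51] open 40.1 t 12.2
shares [0.107 3.48  0.849] wz -0.1337
[[0.478 0.103 0.11 ]
 [0.477 0.104 0.1  ]
 [0.476 0.103 0.088]
 [0.478 0.103 0.076]]
186 [525, 523, 523, 523, 522, 529, 530, 525, 524, 527, 522, 535, 559]
190 [523, 517, 500, 466, 450, 446, 454, 494, 521, 527, 528, 527, 524]
192 [530, 515, 467, 400, 370, 358, 385, 465, 515, 526, 529, 526, 513]
195 [529, 522, 472, 405, 359, 352, 377, 457, 508, 528, 519, 500, 477]
200 [522, 522, 482, 416, 371, 357, 364, 430, 493, 516, 518, 492, 424]
205 [527, 517, 497, 435, 383, 364, 347, 328, 337, 351, 351, 346, 353]
210 [354, 367, 371, 354, 360, 369, 362, 341, 340, 347, 346, 353, 350]
215 [236, 226, 228, 247, 306, 348, 360, 340, 321, 342, 379, 392, 360]
220 [475, 481, 482, 471, 433, 393, 384, 377, 403, 456, 478, 487, 486]
224 [487, 481, 477, 471, 458, 412, 371, 367, 380, 422, 449, 465, 478]
```

The scribe stands in its stand, its top at the same row (190) as before. Next is the dial: I'll turn the gripper across the bar and move over.

Emit:
{"api": "step_arm", "payload": {
  "motion": [
    {"dx": 0.03, "dy": 0.6, "dz": 0, "wx": 0, "wy": 0, "wz": -0.045, "claw": 40},
    {"dx": 0.03, "dy": 0.98, "dz": 0, "wx": 0, "wy": 0, "wz": -0.09, "claw": 40},
    {"dx": 0.03, "dy": 0.98, "dz": 0, "wx": 0, "wy": 0, "wz": -0.134, "claw": 40},
    {"dx": 0.03, "dy": 0.98, "dz": 0, "wx": 0, "wy": 0, "wz": -0.134, "claw": 40}
  ]
}}

```text
clock: 12.65
tool_pos: [0.5019, 0.0257, 0.1835]
eef_rot: [0.95, 0.313, -0.001, -0.0]
contact_force: [-0.8, 0.3, 0.6]
opening: 0.454
finger_force: 0.0
```

```bash
python3 -c "
from h import *
go([.5547,-.1664,.12],36.5)"
```

```text
pos [0.5019 0.0257 0.1835] yaw 36.47 tilt z [-2.5e-03  2.0e-04 -1.0e+00] F [-0.79  0.34  0.61] open 40.0 t 12.65
shares [-0.895  2.325  0.791] wz -0.0002
```

Emit:
{"api": "step_arm", "payload": {
  "motion": [
    {"dx": -0.15, "dy": 0.4, "dz": 0, "wx": 0, "wy": 0, "wz": 0, "claw": 40},
    {"dx": -0.3, "dy": 0.78, "dz": 0, "wx": 0, "wy": 0, "wz": 0, "claw": 40},
    {"dx": -0.3, "dy": 0.78, "dz": 0, "wx": 0, "wy": 0, "wz": 0, "claw": 40}
  ]
}}

```text
clock: 12.95
tool_pos: [0.5208, -0.042, 0.1838]
eef_rot: [0.951, 0.309, -0.001, 0.001]
contact_force: [0.1, 0.4, -0.1]
opening: 0.458
finger_force: 0.0
```

Emit:
{"api": "step_arm", "payload": {
  "motion": [
    {"dx": -0.15, "dy": 0.4, "dz": 0, "wx": 0, "wy": 0, "wz": 0, "claw": 40},
    {"dx": -0.3, "dy": 0.78, "dz": 0, "wx": 0, "wy": 0, "wz": 0, "claw": 40},
    {"dx": -0.3, "dy": 0.78, "dz": 0, "wx": 0, "wy": 0, "wz": 0, "claw": 40}
  ]
}}

```text
clock: 13.25
tool_pos: [0.5387, -0.106, 0.1839]
eef_rot: [0.951, 0.31, -0.001, 0.001]
contact_force: [-0.7, 0.3, 0.4]
opening: 0.455
finger_force: 0.0
```

Emit:
{"api": "step_arm", "payload": {
  "motion": [
    {"dx": -0.15, "dy": 0.4, "dz": 0.3, "wx": 0, "wy": 0, "wz": 0, "claw": 40},
    {"dx": -0.3, "dy": 0.76, "dz": 0.7, "wx": 0, "wy": 0, "wz": 0, "claw": 40},
    {"dx": -0.3, "dy": 0.76, "dz": 0.8, "wx": 0, "wy": 0, "wz": 0, "claw": 40},
    {"dx": -0.3, "dy": 0.76, "dz": 0.8, "wx": 0, "wy": 0, "wz": 0, "claw": 40},
    {"dx": -0.3, "dy": 0.76, "dz": 0.8, "wx": 0, "wy": 0, "wz": 0, "claw": 40}
  ]
}}

```text
clock: 13.75
tool_pos: [0.5558, -0.1621, 0.1211]
eef_rot: [0.949, 0.315, 0.0, -0.001]
contact_force: [-0.3, -0.3, 0.1]
opening: 0.45
finger_force: 0.0
```

```bash
python3 -c "
from h import *
go([.5547,-.1664,.056],36.5)"
```

```text
pos [ 0.5558 -0.1621  0.1211] yaw 36.7 tilt z [ 1.0e-04  1.9e-03 -1.0e+00] F [-0.31 -0.26  0.1 ] open 39.7 t 13.75
shares [-0.044  0.037  0.814] wz 0.0011
```

Emit:
{"api": "step_arm", "payload": {
  "motion": [
    {"dx": -0.03, "dy": 0.02, "dz": 0.3, "wx": 0, "wy": 0, "wz": 0, "claw": 40},
    {"dx": -0.03, "dy": 0.02, "dz": 0.6, "wx": 0, "wy": 0, "wz": 0, "claw": 40},
    {"dx": -0.03, "dy": 0.02, "dz": 0.8, "wx": 0, "wy": 0, "wz": 0, "claw": 40},
    {"dx": -0.03, "dy": 0.02, "dz": 0.8, "wx": 0, "wy": 0, "wz": 0, "claw": 40},
    {"dx": -0.03, "dy": 0.02, "dz": 0.8, "wx": 0, "wy": 0, "wz": 0, "claw": 40}
  ]
}}

```text
clock: 14.25
tool_pos: [0.5554, -0.1663, 0.0581]
eef_rot: [0.949, 0.314, 0.001, 0.0]
contact_force: [-0.0, -0.2, -0.4]
opening: 0.451
finger_force: 0.0
```

```bash
python3 -c "
from h import *
go([.5547,-.1664,.056],36.5)"
```

```text
pos [ 0.5554 -0.1663  0.0581] yaw 36.66 tilt z [ 1.6e-03  5.0e-04 -1.0e+00] F [-0.01 -0.21 -0.42] open 39.8 t 14.25
shares [-0.008 -0.005  0.026] wz 0.0009
```

Emit:
{"api": "step_arm", "payload": {
  "motion": [
    {"dx": 0, "dy": 0, "dz": 0.01, "wx": 0, "wy": 0, "wz": 0, "claw": 24},
    {"dx": 0, "dy": 0, "dz": 0.01, "wx": 0, "wy": 0, "wz": 0, "claw": 14},
    {"dx": 0, "dy": 0, "dz": 0.01, "wx": 0, "wy": 0, "wz": 0, "claw": 8},
    {"dx": 0, "dy": 0, "dz": 0.01, "wx": 0, "wy": 0, "wz": 0, "claw": 5},
    {"dx": 0, "dy": 0, "dz": 0.01, "wx": 0, "wy": 0, "wz": 0, "claw": 5}
  ],
  "force": 20
}}

```text
clock: 14.75
tool_pos: [0.5546, -0.1679, 0.0563]
eef_rot: [0.95, 0.314, 0.0, 0.0]
contact_force: [-0.3, 0.1, -0.1]
opening: 0.063
finger_force: 0.0
```

```bash
python3 -c "
from h import *
go([.5547,-.1664,.056],36.5); print(get_state()['moment'])"
```

```text
pos [ 0.5546 -0.1679  0.0563] yaw 36.56 tilt z [ 3.e-04 -1.e-04 -1.e+00] F [-0.27  0.14 -0.13] open 5.5 t 14.75
shares [ 0.012 -0.014  0.004] wz 0.0003
[ 0.00291086  0.00276387 -0.01991063]
```

The fingers closed to 5.5 mm without touching the 12 mm bar, so something is off. I'll look.

```bash
python3 -c "
from h import *
a,D=snap('scene','s5'); b,D2=snap('top','t5')
u=lambda i,s:cv2.resize(i,None,fx=s,fy=s,interpolation=cv2.INTER_CUBIC)[:,:,::-1]
cv2.imwrite('pics/c5.png',np.hstack([u(a[140:225,250:340],5)[:425],u(b[125:210,275:343],5)]))
print(proj('scene',[[.5547,-.1664,.056],[.5547,-.1664,.072]]))"
```

```text
[[298.79267626 178.27471315]
 [299.1071128  172.44229321]]
```

View pics/c5.png

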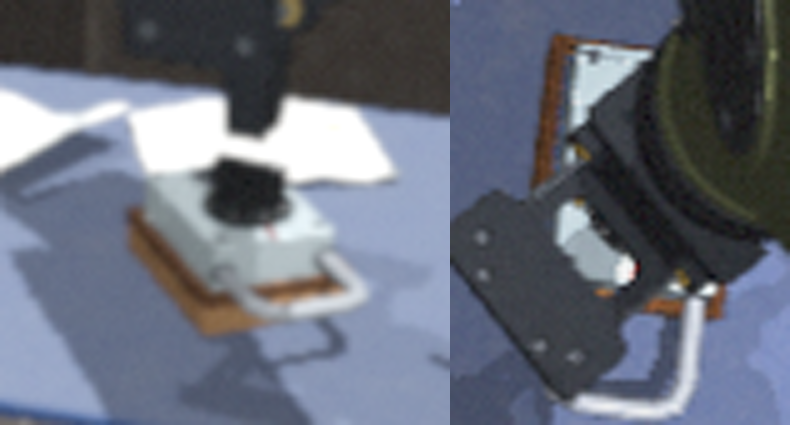

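The crop shows the shut fingertips at about (250,135), clearly above the bar top (250,160). The real tips sit roughly 30 mm higher than the reported TCP, and I'll measure how much with depth.

```bash
python3 -c "
from h import *
D=np.load('s5.npy'); a=cv2.imread('pics/s5.png')
for x in (297,299,301,303):
    P=dep('scene',[(x,y) for y in range(158,178)],D)
    print(x,[(y,round(float(p[0]),3),round(float(p[2]),3)) for y,p in zip(range(158,178),P)])
for f,xs in (('s1.npy',range(192,202,2)),):
    D=np.load(f)
    for x in xs: print(x,dep('scene',[(x,y) for y in range(196,206,2)],D).round(3).tolist())
print(get_state()['q'].round(3))"
```

```text
297 [(158, 0.543, 0.118), (159, 0.545, 0.114), (160, 0.544, 0.112), (161, 0.544, 0.11), (162, 0.546, 0.106), (163, 0.546, 0.103), (164, 0.544, 0.102), (165, 0.546, 0.098), (166, 0.546, 0.096), (167, 0.548, 0.092), (168, 0.702, 0.007), (169, 0.699, 0.006), (170, 0.69, 0.007), (171, 0.56, 0.074), (172, 0.553, 0.075), (173, 0.555, 0.071), (174, 0.553, 0.07), (175, 0.552, 0.068), (176, 0.554, 0.064), (177, 0.552, 0.062)]
299 [(158, 0.543, 0.117), (159, 0.542, 0.115), (160, 0.54, 0.113), (161, 0.54, 0.111), (162, 0.543, 0.106), (163, 0.542, 0.104), (164, 0.541, 0.102), (165, 0.54, 0.1), (166, 0.541, 0.097), (167, 0.541, 0.094), (168, 0.701, 0.006), (169, 0.693, 0.007), (170, 0.69, 0.006), (171, 0.681, 0.007), (172, 0.551, 0.075), (173, 0.551, 0.073), (174, 0.547, 0.072), (175, 0.549, 0.068), (176, 0.55, 0.065), (177, 0.546, 0.064)]
301 [(158, 0.536, 0.119), (159, 0.534, 0.118), (160, 0.537, 0.113), (161, 0.539, 0.11), (162, 0.535, 0.109), (163, 0.537, 0.106), (164, 0.536, 0.104), (165, 0.537, 0.1), (166, 0.536, 0.098), (167, 0.537, 0.095), (168, 0.54, 0.091), (169, 0.694, 0.005), (170, 0.
[... 514 characters left out ...]
, (175, 0.538, 0.072), (176, 0.54, 0.068), (177, 0.537, 0.067)]
192 [[0.473, 0.138, 0.119], [0.474, 0.138, 0.114], [0.474, 0.138, 0.11], [0.66, 0.081, 0.0], [0.646, 0.086, 0.003]]
194 [[0.47, 0.135, 0.12], [0.47, 0.135, 0.115], [0.468, 0.136, 0.112], [0.469, 0.136, 0.107], [0.641, 0.082, 0.004]]
196 [[0.471, 0.131, 0.118], [0.47, 0.131, 0.114], [0.47, 0.131, 0.11], [0.47, 0.132, 0.105], [0.643, 0.077, 0.002]]
198 [[0.474, 0.126, 0.115], [0.471, 0.127, 0.113], [0.471, 0.127, 0.108], [0.472, 0.127, 0.103], [0.639, 0.073, 0.002]]
200 [[0.677, 0.053, 0.002], [0.665, 0.057, 0.003], [0.657, 0.061, 0.002], [0.65, 0.063, 0.0], [0.636, 0.068, 0.003]]
[ 0.326  0.846 -0.193  1.82   0.302  0.504 -1.002]
```

```bash
python3 -c "
from h import *
D=np.load('s5.npy')
for x in range(274,312,4):
    P=dep('scene',[(x,y) for y in range(120,169)],D); m=(P[:,0]<.62)
    i=np.where(m)[0]; print(x,'lowest',i[-1]+120,P[i[-1]].round(3), P[i[-6]].round(3))
a=cv2.imread('pics/s5.png')[85:180,230:340]; cv2.imwrite('pics/c6.png',cv2.resize(a,None,fx=6,fy=6,interpolation=cv2.INTER_CUBIC))"
```

```text
274 lowest 150 [ 0.531 -0.079  0.155] [ 0.532 -0.079  0.167]
278 lowest 151 [ 0.524 -0.085  0.154] [ 0.523 -0.084  0.167]
282 lowest 152 [ 0.515 -0.09   0.154] [ 0.517 -0.091  0.165]
286 lowest 152 [ 0.507 -0.096  0.156] [ 0.508 -0.096  0.167]
290 lowest 153 [ 0.5   -0.102  0.155] [ 0.499 -0.1    0.167]
294 lowest 166 [ 0.554 -0.15   0.093] [ 0.55  -0.146  0.109]
298 lowest 167 [ 0.545 -0.156  0.093] [ 0.543 -0.154  0.107]
302 lowest 168 [ 0.539 -0.164  0.091] [ 0.538 -0.162  0.105]
306 lowest 162 [ 0.554 -0.185  0.097] [ 0.552 -0.182  0.111]
310 lowest 146 [ 0.507 -0.159  0.159] [ 0.51  -0.161  0.17 ]
```

View pics/c6.png

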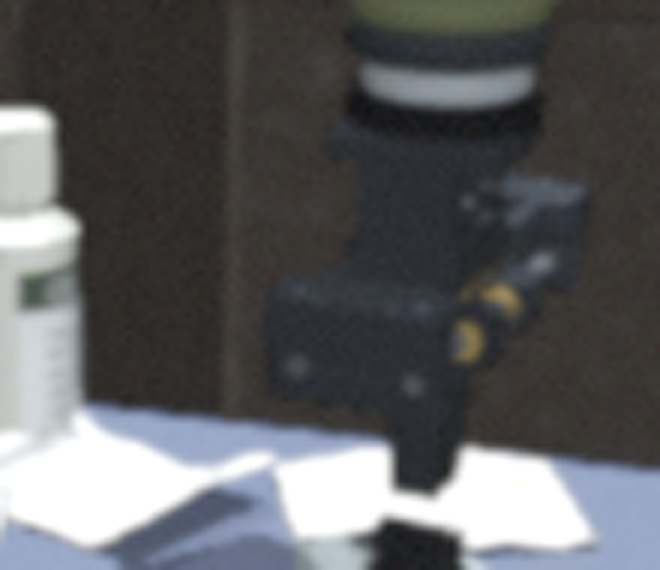

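Both the fingertips and the gripper body sit about 30 mm above the reported values, so reported z is about true z minus 0.030. I'll reopen, go down a further 29 mm and grip the bar.

Emit:
{"api": "step_arm", "payload": {
  "motion": [
    {"dx": 0.005, "dy": -0.01, "dz": 0, "wx": 0, "wy": 0, "wz": 0, "claw": 40},
    {"dx": 0.005, "dy": -0.01, "dz": 0, "wx": 0, "wy": 0, "wz": 0, "claw": 40},
    {"dx": 0.005, "dy": -0.01, "dz": 0, "wx": 0, "wy": 0, "wz": 0, "claw": 40},
    {"dx": 0.005, "dy": -0.01, "dz": 0.12, "wx": 0, "wy": 0, "wz": 0, "claw": 40},
    {"dx": 0.005, "dy": -0.01, "dz": 0.24, "wx": 0, "wy": 0, "wz": 0, "claw": 40},
    {"dx": 0.005, "dy": -0.01, "dz": 0.34, "wx": 0, "wy": 0, "wz": 0, "claw": 40},
    {"dx": 0.005, "dy": -0.01, "dz": 0.34, "wx": 0, "wy": 0, "wz": 0, "claw": 40}
  ]
}}

```text
clock: 15.55
tool_pos: [0.5531, -0.1666, 0.0272]
eef_rot: [0.949, 0.314, -0.001, -0.001]
contact_force: [-0.4, 0.3, -0.5]
opening: 0.457
finger_force: 0.0
```

Emit:
{"api": "step_arm", "payload": {
  "motion": [
    {"dx": 0, "dy": 0, "dz": 0, "wx": 0, "wy": 0, "wz": 0, "claw": 24},
    {"dx": 0, "dy": 0, "dz": 0, "wx": 0, "wy": 0, "wz": 0, "claw": 14},
    {"dx": 0, "dy": 0, "dz": 0, "wx": 0, "wy": 0, "wz": 0, "claw": 8},
    {"dx": 0, "dy": 0, "dz": 0, "wx": 0, "wy": 0, "wz": 0, "claw": 5},
    {"dx": 0, "dy": 0, "dz": 0, "wx": 0, "wy": 0, "wz": 0, "claw": 5}
  ],
  "force": 20
}}

```text
clock: 16.05
tool_pos: [0.5545, -0.1669, 0.0292]
eef_rot: [0.95, 0.314, 0.0, 0.0]
contact_force: [0.1, -0.1, 1.0]
opening: 0.135
finger_force: 20.0
```

```bash
python3 -c "
from h import *
go([.5547,-.1664,.027],-8.5); print(get_state()['moment'],get_state()['q'].round(2))"
```

```text
pos [ 0.5545 -0.1669  0.0292] yaw 36.56 tilt z [ 5.e-04 -1.e-04 -1.e+00] F [ 0.12 -0.05  1.04] open 11.9 t 16.05
shares [ 0.005 -0.004  0.028] wz 0.2503
[-0.02603275  0.03224253 -0.02646265] [ 0.31  0.89 -0.17  1.83  0.32  0.45 -1.02]
```

Emit:
{"api": "step_arm", "payload": {
  "motion": [
    {"dx": 0, "dy": 0, "dz": 0, "wx": 0, "wy": 0, "wz": 0.04, "claw": 5},
    {"dx": 0, "dy": 0, "dz": 0, "wx": 0, "wy": 0, "wz": 0.08, "claw": 5},
    {"dx": 0, "dy": 0, "dz": 0, "wx": 0, "wy": 0, "wz": 0.125, "claw": 5},
    {"dx": 0, "dy": 0, "dz": 0, "wx": 0, "wy": 0, "wz": 0.165, "claw": 5},
    {"dx": 0, "dy": 0, "dz": 0, "wx": 0, "wy": 0, "wz": 0.21, "claw": 5},
    {"dx": 0, "dy": 0, "dz": 0, "wx": 0, "wy": 0, "wz": 0.25, "claw": 5},
    {"dx": 0, "dy": 0, "dz": 0, "wx": 0, "wy": 0, "wz": 0.25, "claw": 5},
    {"dx": 0, "dy": 0, "dz": 0, "wx": 0, "wy": 0, "wz": 0.25, "claw": 5}
  ],
  "force": 30
}}

```text
clock: 16.85
tool_pos: [0.5546, -0.1665, 0.0292]
eef_rot: [0.997, -0.072, 0.0, -0.0]
contact_force: [0.4, 1.3, 1.7]
opening: 0.13
finger_force: 30.0
```

```bash
python3 -c "
from h import *
go([.5547,-.1664,.027],-8.5); print(get_state()['moment'],get_state()['q'].round(2))"
```

```text
pos [ 0.5546 -0.1665  0.0292] yaw -8.24 tilt z [ 4.e-04  2.e-04 -1.e+00] F [0.44 1.32 1.7 ] open 11.5 t 16.85
shares [ 0.001 -0.002  0.028] wz 0.0014
[ 0.31349463 -0.07835971 -0.06969604] [ 0.21  0.89  0.    1.84 -0.    0.42 -1.5 ]
```

Emit:
{"api": "step_arm", "payload": {
  "motion": [
    {"dx": 0, "dy": 0, "dz": 0, "wx": 0, "wy": 0, "wz": 0, "claw": 30},
    {"dx": 0, "dy": 0, "dz": 0, "wx": 0, "wy": 0, "wz": 0, "claw": 40},
    {"dx": 0, "dy": 0, "dz": 0, "wx": 0, "wy": 0, "wz": 0, "claw": 40},
    {"dx": 0, "dy": 0, "dz": -0.3, "wx": 0, "wy": 0, "wz": 0, "claw": 40},
    {"dx": 0, "dy": 0, "dz": -0.9, "wx": 0, "wy": 0, "wz": 0, "claw": 40},
    {"dx": 0, "dy": 0, "dz": -0.9, "wx": 0, "wy": 0, "wz": 0, "claw": 40}
  ]
}}

```text
clock: 17.45
tool_pos: [0.5582, -0.1685, 0.1058]
eef_rot: [0.997, -0.074, 0.005, 0.001]
contact_force: [0.6, -0.6, 0.8]
opening: 0.453
finger_force: 0.0
```

Emit:
{"api": "step_arm", "payload": {
  "motion": [
    {"dx": -0.5, "dy": 0, "dz": 0, "wx": 0, "wy": 0, "wz": -0.045, "claw": 30},
    {"dx": -0.96, "dy": 0, "dz": 0, "wx": 0, "wy": 0, "wz": -0.09, "claw": 30},
    {"dx": -0.96, "dy": 0, "dz": 0, "wx": 0, "wy": 0, "wz": -0.135, "claw": 30},
    {"dx": -0.96, "dy": 0, "dz": 0, "wx": 0, "wy": 0, "wz": -0.18, "claw": 30},
    {"dx": -0.96, "dy": 0, "dz": 0, "wx": 0, "wy": 0, "wz": -0.225, "claw": 30},
    {"dx": -0.96, "dy": 0, "dz": 0, "wx": 0, "wy": 0, "wz": -0.25, "claw": 30}
  ]
}}

```text
clock: 18.05
tool_pos: [0.4782, -0.1559, 0.1007]
eef_rot: [0.949, 0.316, -0.0, -0.0]
contact_force: [-0.2, 0.5, 0.3]
opening: 0.341
finger_force: 0.0
```

Emit:
{"api": "step_arm", "payload": {
  "motion": [
    {"dx": 0, "dy": 0, "dz": 0, "wx": 0, "wy": 0, "wz": -0.045, "claw": 30},
    {"dx": 0, "dy": 0, "dz": 0, "wx": 0, "wy": 0, "wz": -0.09, "claw": 30},
    {"dx": 0, "dy": 0, "dz": 0, "wx": 0, "wy": 0, "wz": -0.135, "claw": 30},
    {"dx": 0, "dy": 0, "dz": 0, "wx": 0, "wy": 0, "wz": -0.18, "claw": 30},
    {"dx": 0, "dy": 0, "dz": 0, "wx": 0, "wy": 0, "wz": -0.225, "claw": 30},
    {"dx": 0, "dy": 0, "dz": 0, "wx": 0, "wy": 0, "wz": -0.25, "claw": 30},
    {"dx": 0, "dy": 0, "dz": 0, "wx": 0, "wy": 0, "wz": -0.25, "claw": 30}
  ]
}}

```text
clock: 18.75
tool_pos: [0.4781, -0.1559, 0.1005]
eef_rot: [0.757, 0.653, 0.0, -0.0]
contact_force: [0.0, -0.2, -0.3]
opening: 0.341
finger_force: 0.0
```

```bash
python3 -c "
from h import *
b=cv2.imread('pics/t0.png')
# profile through bow along lock x in world at z=.031
L=np.array([.5666,-.1682]); ex=np.array([.9889,-.1485]); ey=np.array([.1485,.9889])
for off in (-.008,0,.008):
    g=[]
    for s in np.arange(-.105,-.06,.003):
        x,y=proj('top',[[*(L+s*ex+off*ey),.031]])[0]; g.append((round(s*1000),int(cv2.getRectSubPix(b,(1,1),(float(x),float(y))).sum())))
    print(off,g)
a,D=snap('scene','s6'); cc,_=snap('top','t6')
go([.4776,-.1549,.05],81.5)"
```

```text
-0.008 [(-105, 396), (-102, 376), (-99, 376), (-96, 466), (-93, 673), (-90, 600), (-87, 317), (-84, 280), (-81, 308), (-78, 426), (-75, 426), (-72, 430), (-69, 433), (-66, 424), (-63, 425)]
0 [(-105, 385), (-102, 378), (-99, 382), (-96, 422), (-93, 641), (-90, 610), (-87, 340), (-84, 283), (-81, 370), (-78, 434), (-75, 430), (-72, 431), (-69, 423), (-66, 425), (-63, 424)]
0.008 [(-105, 396), (-102, 386), (-99, 382), (-96, 450), (-93, 669), (-90, 608), (-87, 318), (-84, 280), (-81, 367), (-78, 430), (-75, 427), (-72, 427), (-69, 436), (-66, 429), (-63, 419)]
pos [ 0.4782 -0.1558  0.1007] yaw 81.45 tilt z [-2.e-04  2.e-04 -1.e+00] F [-0.59 -0.26 -0.58] open 30.0 t 18.85
shares [ 0.01  -0.01   0.633] wz -0.0003
```

```bash
python3 -c "
from h import *
a=cv2.imread('pics/s6.png'); b=cv2.imread('pics/t6.png')
u=lambda i,s:cv2.resize(i,None,fx=s,fy=s,interpolation=cv2.INTER_CUBIC)
cv2.imwrite('pics/c7.png',np.hstack([u(a[140:225,260:340],5)[:425],u(b[125:210,275:343],5)]))"
```

```text
(no output)
```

View pics/c7.png

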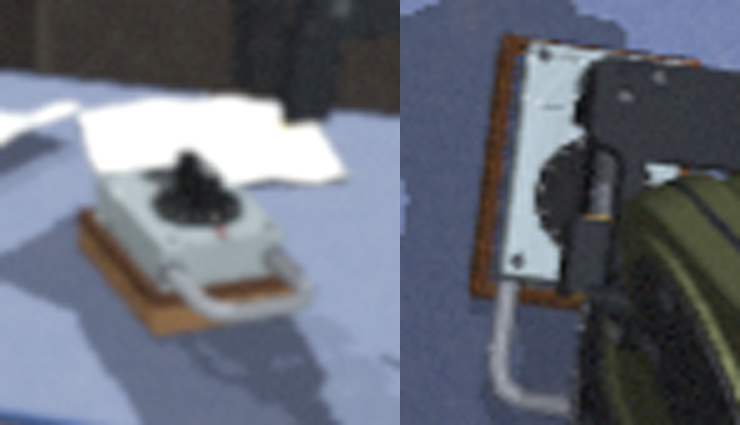

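The dial bar now lies along the lock's length, pointing at the red mark (crop 220,232). I'll descend on the shackle bow.

Emit:
{"api": "step_arm", "payload": {
  "motion": [
    {"dx": 0, "dy": -0.02, "dz": 0.35, "wx": 0, "wy": 0, "wz": 0, "claw": 26},
    {"dx": 0, "dy": -0.02, "dz": 0.7, "wx": 0, "wy": 0, "wz": 0, "claw": 26},
    {"dx": 0, "dy": -0.02, "dz": 0.7, "wx": 0, "wy": 0, "wz": 0, "claw": 26},
    {"dx": 0, "dy": -0.02, "dz": 0.7, "wx": 0, "wy": 0, "wz": 0, "claw": 26}
  ]
}}

```text
clock: 19.25
tool_pos: [0.4767, -0.1552, 0.045]
eef_rot: [0.757, 0.653, -0.0, -0.0]
contact_force: [0.7, -0.3, 0.3]
opening: 0.296
finger_force: 0.0
```

Emit:
{"api": "step_arm", "payload": {
  "motion": [
    {"dx": 0, "dy": 0, "dz": 0.15, "wx": 0, "wy": 0, "wz": 0, "claw": 26},
    {"dx": 0, "dy": 0, "dz": 0.3, "wx": 0, "wy": 0, "wz": 0, "claw": 26},
    {"dx": 0, "dy": 0, "dz": 0.45, "wx": 0, "wy": 0, "wz": 0, "claw": 26},
    {"dx": 0, "dy": 0, "dz": 0.45, "wx": 0, "wy": 0, "wz": 0, "claw": 26}
  ]
}}

```text
clock: 19.65
tool_pos: [0.4772, -0.1554, 0.0093]
eef_rot: [0.757, 0.653, 0.0, 0.0]
contact_force: [-0.6, 0.1, -0.1]
opening: 0.297
finger_force: 0.0
```

Emit:
{"api": "step_arm", "payload": {
  "motion": [
    {"dx": 0, "dy": 0, "dz": 0.1, "wx": 0, "wy": 0, "wz": 0, "claw": 26},
    {"dx": 0, "dy": 0, "dz": 0.23, "wx": 0, "wy": 0, "wz": 0, "claw": 26},
    {"dx": 0, "dy": 0, "dz": 0.23, "wx": 0, "wy": 0, "wz": 0, "claw": 26},
    {"dx": 0, "dy": 0, "dz": 0.23, "wx": 0, "wy": 0, "wz": 0, "claw": 26}
  ]
}}

```text
clock: 20.05
tool_pos: [0.4767, -0.1554, -0.0096]
eef_rot: [0.757, 0.653, -0.0, -0.0]
contact_force: [-0.1, -0.1, -0.1]
opening: 0.294
finger_force: 0.0
```

Now I'll close on the bar and pull along the lock's -x direction (tool -y).

Emit:
{"api": "step_arm", "payload": {
  "motion": [
    {"dx": 0, "dy": 0, "dz": 0, "wx": 0, "wy": 0, "wz": 0, "claw": 14},
    {"dx": 0, "dy": 0, "dz": 0, "wx": 0, "wy": 0, "wz": 0, "claw": 8},
    {"dx": 0, "dy": 0, "dz": 0, "wx": 0, "wy": 0, "wz": 0, "claw": 4},
    {"dx": 0, "dy": 0, "dz": 0, "wx": 0, "wy": 0, "wz": 0, "claw": 2},
    {"dx": 0, "dy": 0, "dz": 0, "wx": 0, "wy": 0, "wz": 0, "claw": 2}
  ],
  "force": 25
}}

```text
clock: 20.55
tool_pos: [0.4765, -0.1556, -0.0094]
eef_rot: [0.757, 0.653, -0.0, -0.0]
contact_force: [-0.8, -0.4, 1.7]
opening: 0.085
finger_force: 25.0
```

Emit:
{"api": "step_arm", "payload": {
  "motion": [
    {"dx": 0, "dy": -0.05, "dz": 0, "wx": 0, "wy": 0, "wz": 0, "claw": 2},
    {"dx": 0, "dy": -0.1, "dz": 0, "wx": 0, "wy": 0, "wz": 0, "claw": 2},
    {"dx": 0, "dy": -0.15, "dz": 0, "wx": 0, "wy": 0, "wz": 0, "claw": 2},
    {"dx": 0, "dy": -0.15, "dz": 0, "wx": 0, "wy": 0, "wz": 0, "claw": 2}
  ]
}}

```text
clock: 20.95
tool_pos: [0.4647, -0.1534, -0.0094]
eef_rot: [0.757, 0.653, -0.0, 0.0]
contact_force: [1.1, 0.2, 1.7]
opening: 0.083
finger_force: 25.0
```

Emit:
{"api": "step_arm", "payload": {
  "motion": [
    {"dx": 0, "dy": -0.07, "dz": 0, "wx": 0, "wy": 0, "wz": 0, "claw": 2},
    {"dx": 0, "dy": -0.14, "dz": 0, "wx": 0, "wy": 0, "wz": 0, "claw": 2},
    {"dx": 0, "dy": -0.2, "dz": 0, "wx": 0, "wy": 0, "wz": 0, "claw": 2},
    {"dx": 0, "dy": -0.2, "dz": 0, "wx": 0, "wy": 0, "wz": 0, "claw": 2}
  ]
}}

```text
clock: 21.35
tool_pos: [0.4476, -0.1509, -0.0095]
eef_rot: [0.757, 0.653, -0.001, -0.001]
contact_force: [0.7, 1.9, 0.5]
opening: 0.085
finger_force: 25.0
```

Emit:
{"api": "step_arm", "payload": {
  "motion": [
    {"dx": 0, "dy": -0.02, "dz": 0, "wx": 0, "wy": 0, "wz": 0, "claw": 2},
    {"dx": 0, "dy": -0.03, "dz": 0, "wx": 0, "wy": 0, "wz": 0, "claw": 2},
    {"dx": 0, "dy": -0.03, "dz": 0, "wx": 0, "wy": 0, "wz": 0, "claw": 2}
  ]
}}

```text
clock: 21.65
tool_pos: [0.4469, -0.1508, -0.0095]
eef_rot: [0.757, 0.653, 0.0, 0.0]
contact_force: [2.7, 1.5, 1.1]
opening: 0.088
finger_force: 25.0
```

Emit:
{"api": "step_arm", "payload": {
  "motion": [
    {"dx": 0, "dy": -0.02, "dz": 0, "wx": 0, "wy": 0, "wz": 0, "claw": 2},
    {"dx": 0, "dy": -0.03, "dz": 0, "wx": 0, "wy": 0, "wz": 0, "claw": 2},
    {"dx": 0, "dy": -0.03, "dz": 0, "wx": 0, "wy": 0, "wz": 0, "claw": 2}
  ]
}}

```text
clock: 21.95
tool_pos: [0.4459, -0.1506, -0.0094]
eef_rot: [0.757, 0.653, 0.001, 0.001]
contact_force: [5.8, -0.3, 0.4]
opening: 0.084
finger_force: 25.0
```

```bash
python3 -c "
from h import *
go([.4776,-.1549,.1],-8.5)"
```

```text
pos [ 0.4459 -0.1506 -0.0094] yaw 81.58 tilt z [ 2.7e-03  1.0e-04 -1.0e+00] F [ 5.8  -0.34  0.41] open 7.4 t 21.95
shares [ 0.005  0.404 -1.366] wz 0.5004
```

It's at the end stop, with 5.8 N and about 30 mm pulled including play. I'll release, rise, turn back and go over the lock.

Emit:
{"api": "step_arm", "payload": {
  "motion": [
    {"dx": 0, "dy": 0.03, "dz": 0, "wx": 0, "wy": 0, "wz": 0, "claw": 20},
    {"dx": 0, "dy": 0.03, "dz": 0, "wx": 0, "wy": 0, "wz": 0, "claw": 26},
    {"dx": 0, "dy": 0.03, "dz": 0, "wx": 0, "wy": 0, "wz": 0, "claw": 26},
    {"dx": 0, "dy": 0.03, "dz": -0.3, "wx": 0, "wy": 0, "wz": 0, "claw": 26},
    {"dx": 0, "dy": 0.03, "dz": -0.8, "wx": 0, "wy": 0, "wz": 0, "claw": 26},
    {"dx": 0, "dy": 0.03, "dz": -0.8, "wx": 0, "wy": 0, "wz": 0, "claw": 26}
  ]
}}

```text
clock: 22.55
tool_pos: [0.4475, -0.1516, 0.0575]
eef_rot: [0.757, 0.653, 0.001, 0.002]
contact_force: [0.5, 0.1, -0.7]
opening: 0.298
finger_force: 0.0
```

Emit:
{"api": "step_arm", "payload": {
  "motion": [
    {"dx": 0, "dy": 0, "dz": -0.4, "wx": 0, "wy": 0, "wz": 0.045, "claw": 88},
    {"dx": 0, "dy": 0, "dz": -0.6, "wx": 0, "wy": 0, "wz": 0.09, "claw": 88},
    {"dx": 0, "dy": 0, "dz": -0.6, "wx": 0, "wy": 0, "wz": 0.135, "claw": 88},
    {"dx": 0, "dy": 0.2, "dz": -0.6, "wx": 0, "wy": 0, "wz": 0.18, "claw": 88},
    {"dx": 0, "dy": 0.4, "dz": -0.6, "wx": 0, "wy": 0, "wz": 0.225, "claw": 88},
    {"dx": 0, "dy": 0.6, "dz": -0.6, "wx": 0, "wy": 0, "wz": 0.25, "claw": 88}
  ]
}}

```text
clock: 23.15
tool_pos: [0.4934, -0.1584, 0.1018]
eef_rot: [0.95, 0.311, -0.001, -0.0]
contact_force: [0.5, 0.5, 0.5]
opening: 0.811
finger_force: 0.0
```

Emit:
{"api": "step_arm", "payload": {
  "motion": [
    {"dx": 0, "dy": 0, "dz": 0, "wx": 0, "wy": 0, "wz": 0.045, "claw": 88},
    {"dx": 0, "dy": 0, "dz": 0, "wx": 0, "wy": 0, "wz": 0.09, "claw": 88},
    {"dx": 0, "dy": 0, "dz": 0, "wx": 0, "wy": 0, "wz": 0.135, "claw": 88},
    {"dx": 0, "dy": 0, "dz": 0, "wx": 0, "wy": 0, "wz": 0.18, "claw": 88},
    {"dx": 0, "dy": 0, "dz": 0, "wx": 0, "wy": 0, "wz": 0.225, "claw": 88},
    {"dx": 0, "dy": 0, "dz": 0, "wx": 0, "wy": 0, "wz": 0.25, "claw": 88},
    {"dx": 0, "dy": 0, "dz": 0, "wx": 0, "wy": 0, "wz": 0.25, "claw": 88}
  ]
}}

```text
clock: 23.85
tool_pos: [0.493, -0.1581, 0.1017]
eef_rot: [0.997, -0.074, -0.001, 0.001]
contact_force: [-0.4, -0.3, 0.5]
opening: 0.995
finger_force: 0.0
```

```bash
python3 -c "
from h import *
go([.5597,-.1672,.06],-8.5)
b,D=snap('top','t7'); s,_=snap('scene','s7')
L=np.array([.5666,-.1682]); ex=np.array([.9889,-.1485]); ey=np.array([.1485,.9889])
for n,im in (('top',b),('scene',s)):
  g=[]
  for q in np.arange(-.135,-.08,.003):
    x,y=proj(n,[[*(L+q*ex+.010*ey),.031]])[0]; g.append((round(q*1000),int(cv2.getRectSubPix(im,(1,1),(float(x),float(y))).sum())))
  print(n,g)"
```

```text
pos [ 0.493  -0.1581  0.1017] yaw -8.45 tilt z [-2.6e-03 -9.0e-04 -1.0e+00] F [-0.35 -0.34  0.55] open 87.6 t 23.85
shares [ 0.843 -0.011  0.519] wz 0.0003
top [(-135, 379), (-132, 375), (-129, 382), (-126, 400), (-123, 634), (-120, 553), (-117, 296), (-114, 233), (-111, 238), (-108, 371), (-105, 384), (-102, 430), (-99, 424), (-96, 425), (-93, 428), (-90, 339), (-87, 237), (-84, 169), (-81, 123)]
scene [(-135, 514), (-132, 501), (-129, 490), (-126, 507), (-123, 573), (-120, 637), (-117, 650), (-114, 629), (-111, 576), (-108, 523), (-105, 480), (-102, 458), (-99, 432), (-96, 400), (-93, 386), (-90, 385), (-87, 389), (-84, 391), (-81, 396)]
```

The bow moved 30 mm outward, so the shackle is fully open. Now I'll go over the lock and descend with the fingers straddling its sides.

Emit:
{"api": "step_arm", "payload": {
  "motion": [
    {"dx": 0.5, "dy": -0.01, "dz": 0, "wx": 0, "wy": 0, "wz": 0, "claw": 88},
    {"dx": 0.84, "dy": -0.01, "dz": 0.2, "wx": 0, "wy": 0, "wz": 0, "claw": 88},
    {"dx": 0.84, "dy": -0.01, "dz": 0.5, "wx": 0, "wy": 0, "wz": 0, "claw": 88},
    {"dx": 0.84, "dy": -0.01, "dz": 0.5, "wx": 0, "wy": 0, "wz": 0, "claw": 88},
    {"dx": 0.84, "dy": -0.01, "dz": 0.5, "wx": 0, "wy": 0, "wz": 0, "claw": 88},
    {"dx": 0.84, "dy": -0.01, "dz": 0.5, "wx": 0, "wy": 0, "wz": 0, "claw": 88}
  ]
}}

```text
clock: 24.55
tool_pos: [0.5605, -0.1674, 0.0633]
eef_rot: [0.997, -0.073, 0.0, 0.0]
contact_force: [0.6, 0.6, -0.9]
opening: 0.998
finger_force: 0.0
```

```bash
python3 -c "
from h import *
go([.5597,-.1672,-.001],-8.5)"
```

```text
pos [ 0.5605 -0.1674  0.0633] yaw -8.43 tilt z [ 3.e-04 -3.e-04 -1.e+00] F [ 0.56  0.65 -0.92] open 87.9 t 24.55
shares [-0.011 -0.001  0.804] wz 0.0004
```

Emit:
{"api": "step_arm", "payload": {
  "motion": [
    {"dx": -0.005, "dy": 0, "dz": 0.2, "wx": 0, "wy": 0, "wz": 0, "claw": 88},
    {"dx": -0.005, "dy": 0, "dz": 0.4, "wx": 0, "wy": 0, "wz": 0, "claw": 88},
    {"dx": -0.005, "dy": 0, "dz": 0.6, "wx": 0, "wy": 0, "wz": 0, "claw": 88},
    {"dx": -0.005, "dy": 0, "dz": 0.7, "wx": 0, "wy": 0, "wz": 0, "claw": 88},
    {"dx": -0.005, "dy": 0, "dz": 0.78, "wx": 0, "wy": 0, "wz": 0, "claw": 88},
    {"dx": -0.005, "dy": 0, "dz": 0.78, "wx": 0, "wy": 0, "wz": 0, "claw": 88}
  ]
}}

```text
clock: 25.15
tool_pos: [0.56, -0.1669, -0.0004]
eef_rot: [0.997, -0.073, -0.0, -0.0]
contact_force: [-0.4, 0.4, -0.6]
opening: 0.999
finger_force: 0.0
```

Emit:
{"api": "step_arm", "payload": {
  "motion": [
    {"dx": 0, "dy": 0, "dz": 0, "wx": 0, "wy": 0, "wz": 0, "claw": 72},
    {"dx": 0, "dy": 0, "dz": 0, "wx": 0, "wy": 0, "wz": 0, "claw": 64},
    {"dx": 0, "dy": 0, "dz": 0, "wx": 0, "wy": 0, "wz": 0, "claw": 58},
    {"dx": 0, "dy": 0, "dz": 0, "wx": 0, "wy": 0, "wz": 0, "claw": 56},
    {"dx": 0, "dy": 0, "dz": 0, "wx": 0, "wy": 0, "wz": 0, "claw": 56}
  ],
  "force": 35
}}

```text
clock: 25.65
tool_pos: [0.5608, -0.1671, 0.0006]
eef_rot: [0.997, -0.074, 0.0, 0.0]
contact_force: [-0.0, 1.0, 3.0]
opening: 0.724
finger_force: 35.0
```

Gripped at 64 mm with 35 N. I'll lift it.

Emit:
{"api": "step_arm", "payload": {
  "motion": [
    {"dx": 0, "dy": 0, "dz": -0.1, "wx": 0, "wy": 0, "wz": 0, "claw": 56},
    {"dx": 0, "dy": 0, "dz": -0.3, "wx": 0, "wy": 0, "wz": 0, "claw": 56},
    {"dx": 0, "dy": 0, "dz": -0.55, "wx": 0, "wy": 0, "wz": 0, "claw": 56},
    {"dx": 0, "dy": 0, "dz": -0.8, "wx": 0, "wy": 0, "wz": 0, "claw": 56},
    {"dx": 0, "dy": 0, "dz": -0.95, "wx": 0, "wy": 0, "wz": 0, "claw": 56},
    {"dx": 0, "dy": 0, "dz": -0.95, "wx": 0, "wy": 0, "wz": 0, "claw": 56}
  ],
  "force": 40
}}

```text
clock: 26.25
tool_pos: [0.5615, -0.1674, 0.0783]
eef_rot: [0.997, -0.074, 0.002, 0.0]
contact_force: [0.2, 0.8, -1.7]
opening: 0.725
finger_force: 40.0
```

Emit:
{"api": "step_arm", "payload": {
  "motion": [
    {"dx": 0, "dy": 0, "dz": -0.25, "wx": 0, "wy": 0, "wz": 0, "claw": 56},
    {"dx": 0, "dy": 0, "dz": -0.5, "wx": 0, "wy": 0, "wz": 0, "claw": 56},
    {"dx": 0, "dy": 0, "dz": -0.7, "wx": 0, "wy": 0, "wz": 0, "claw": 56},
    {"dx": 0, "dy": 0, "dz": -0.8, "wx": 0, "wy": 0, "wz": 0, "claw": 56},
    {"dx": 0, "dy": 0, "dz": -0.8, "wx": 0, "wy": 0, "wz": 0, "claw": 56},
    {"dx": 0, "dy": 0, "dz": -0.8, "wx": 0, "wy": 0, "wz": 0, "claw": 56},
    {"dx": 0, "dy": 0, "dz": -0.8, "wx": 0, "wy": 0, "wz": 0, "claw": 56},
    {"dx": 0, "dy": 0, "dz": -0.8, "wx": 0, "wy": 0, "wz": 0, "claw": 56}
  ]
}}

```text
clock: 27.05
tool_pos: [0.5598, -0.1669, 0.1392]
eef_rot: [0.997, -0.073, -0.001, -0.0]
contact_force: [0.3, -1.4, -2.7]
opening: 0.725
finger_force: 40.0
```

```bash
python3 -c "
from h import *
go([.56,-.167,.14],-8.5)
s,D=snap('scene','s8')
# expected: lock lifted; sample heights in the lock's image area
for z in (.03,.16,.175):
  px=proj('scene',[[.53,-.13,z]])[0]; print(z,px.round(0),dep('scene',[px],D).round(3))
px=proj('scene',[[.446,-.150,.171]])[0]; print('bow',px,dep('scene',[px,px+[0,1],px-[0,2],px+[0,3]],D).round(3).tolist())
h=cv2.cvtColor(s,cv2.COLOR_RGB2HSV); print('scribe', [int(v) for v in s[195,203:216].astype(int).sum(1)])"
```

```text
pos [ 0.5598 -0.1669  0.1392] yaw -8.43 tilt z [-1.7e-03  3.0e-04 -1.0e+00] F [ 0.26 -1.37 -2.7 ] open 63.8 t 27.05
shares [ 0.003  0.001 -0.01 ] wz 0.0004
0.03 [291. 195.] [[ 0.549 -0.143  0.018]]
0.16 [294. 145.] [[ 0.526 -0.127  0.162]]
0.175 [294. 138.] [[ 0.529 -0.129  0.176]]
bow [323.11371322 150.37669009] [[0.441, -0.146, 0.173], [0.441, -0.147, 0.171], [1.235, -0.765, -0.203], [1.23, -0.764, -0.227]]
scribe [526, 515, 468, 410, 395, 414, 428, 469, 506, 516, 517, 493, 475]
```

The lock is lifted to about 0.17 m, the bow is still out at x = 0.441, the load reads 2.7 N and the scribe is still standing. I'll settle briefly and hand in.

Emit:
{"api": "step_arm", "payload": {
  "motion": [
    {"dx": 0, "dy": 0, "dz": 0, "wx": 0, "wy": 0, "wz": 0, "claw": 56},
    {"dx": 0, "dy": 0, "dz": 0, "wx": 0, "wy": 0, "wz": 0, "claw": 56},
    {"dx": 0, "dy": 0, "dz": 0, "wx": 0, "wy": 0, "wz": 0, "claw": 56},
    {"dx": 0, "dy": 0, "dz": 0, "wx": 0, "wy": 0, "wz": 0, "claw": 56}
  ]
}}

```text
clock: 27.5
tool_pos: [0.5604, -0.167, 0.1401]
eef_rot: [0.997, -0.074, 0.0, 0.0]
contact_force: [-0.7, -0.1, -2.1]
opening: 0.72
finger_force: 40.0
```

```bash
python3 -c "
from plant import workorder
print(workorder.finish_job())"
```

```text
the job is handed in; nothing more can be done
None
```

The job is handed in at 27.5 s with no verdict returned; my measurements show the button latched, the scribe back in its stand, the dial at the red mark, the shackle fully out, and the open lock held still about 14 cm above its cradle.

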